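Slide the safelight filter round its bent rail

ROBOT

A 6-joint arm with a two-finger parallel gripper is mounted at the origin on a cart in front of the work surface, level with it; the furniture and walls round the work are solid. World frame = base frame: x ahead of the robot, y to its left, z up, the work surface at z = 0. Lengths are in m, angles in rad, forces in N, time in s.
With the tool pointing down it reaches from about 0.325 to 0.9 m from the base axis. Payload 3.5 kg.
Tool frame: the origin (TCP) lies at the very end of the fingers, on their centre line; the grasp point (between the pads) lies r.hold_point_z behind it (r.hold_point_z is the distance from the TCP to the grasp point, in m); z points along the fingers, y is the direction in which the jaws open and shut (so a half turn about z gives the same grasp; the last joint's range is limited). The gripper opens to 85 mm and grips with 20 to 120 N. Pads are 22 mm wide; open, the fingers measure 114 mm over their backs; the gripper's body (76 mm by 85 mm) begins 54 mm behind the grasp point. The pads swing forward as they close: fully open they stand 13 mm farther back than shut.
Start: joints at [1.013, 0.276, -0.026, 1.268, 0, 1.467], TCP at [0.275, 0.561, 0.231] pointing down, gripper open.
Joint ranges: [-3.12, 3.12], [-0.85, 1.88], [-1.08, 1.24], [-1.95, 2.15], [-1.57, 1.53], [-3.14, 3.14]. Speed limits (rad/s): [2.57, 2.57, 3.14, 3.14, 3.14, 3.14].

INTERFACE

Orientations are given as a unit quaternion [w, x, y, z].
In Python, from bench import r gives the robot as it stands.
- The arm moves only by the tool send_rows, never from a script. Its argument "targets" is a list of rows, each an object of numbers: "wx", "wy", "wz": the turn, a rotation vector about the tool's x, y, z in rad; "dx", "dy", "dz": the shift along the tool's x, y, z in mm; "grip": the closure, from -1 (fully open) to 1 (shut). A call has 1 to 8 rows; each row shifts and turns the commanded pose from where the row before left it, along the tool's axes as they then stand; what a row does not reach is not made up. A row lasts 1/10 s, in which the tool goes at most 50 mm and 8.59 degrees, less where a joint would pass 70% of its speed; a pose out of reach is approached as far as the arm can. A call is refused whole if a number of a shift passes 50 or a number of a turn 0.15, either way. A call with a gripper value outside its range is refused whole. The fingers move at their own pace and stop on an object; "newtons" is the grip in N (left out, the last holds). Time passes only in rows, so rows that do not move let the fingers close. It gives the time, the measured TCP pose, the force and the opening at its end, in the units of the state.
- r.state(): the state, without advancing time (a new reading comes with each control period).
- r.snapshot(name): name is "scene" or "top" or "wrist"; returns a dict with "pixels" (420x560x3 uint8, red, green, blue), "depth" (420x560 float32, m along the optical axis (not along the pixel's ray), 0 where there is no reading), "fx", "fy", "cx", "cy" (pixels), "k1" (the pictures are not rectified: a ray, as slopes to the right and down, at radius r is drawn at 1 + k1 r^2 times it, then the intrinsics apply), "origin" and "orientation" of the camera in the world. Camera axes: x right, y up, looking along -z (the intrinsics and any distortion apply to the point x, -y, -z); pixel columns grow to the right and rows downward; lengths in m; the calibration is good to about 2 mm. A picture is of the moment at which its call begins.
- r.close_job(): hands the job in, once; it reports no verdict.
The state is a dict: "t": time; "joint_pos": joint angles; "dq": joint speeds; "effort": joint torques, N m; "position": TCP position; "tcp_rot": TCP orientation; "ft_force": force on the tool from outside, world axes, zero at the start; "wrist_torque": the same for the moment, N m; "width": finger opening in m.
Only numpy, scipy, OpenCV 4.12 (cv2) and the standard library are available. Lean on these libraries where they do the work, as an engineer would, in place of code of your own. Each camera call takes 0.05 s, during which the arm holds its last target.

TASK

Take the hanging red filter slider by the tab on top and slide it round the bent rail, turning it with the bend, until it has pushed the red switch sleeve at the far end fully home; then let go and leave it hanging there. Feel your way: do not force the slider against the bend or the sleeve, and leave the two loose film cans by the rail standing where they are.

Things in the scene. Friction and masses are not known exactly. Their poses are not given: they have to be found in the camera images.
- tab (a point): Centre of the slider's grip tab: grey, upright, 26 mm along the rod, 12 mm thick, 48 mm high above the bushing. The point lies 36 mm above the bore's axis. x runs along the bore, at the start away from the near post; y across the tab's thickness; z up. The slider starts on the rail's first straight.
- slider: The filter slider, about 100 g; origin on the bore's axis, mid-length, axes as the tab's. Black bushing 30 mm long, 25 mm across, bore 15 mm round the 10 mm rod; below hangs a red pane in a black frame, 56 mm along the rod, 75 mm high. It has play: it may sit 2 mm off the rod's line and 0.1 rad off its direction. Its force on the rail's bent part or the sleeve must stay under 20 N.
- swivel (a point): Middle of the rail's swivel joint, on the rod's axis, 135 mm above the bench, 70 mm from the near post; x points along the first straight, away from that post. Here the bent part begins: a 90 degree bend to the right (clockwise from above), radius 110 mm at the rod's axis, then 72 mm straight to the far post. The rod is level steel, 10 mm thick; nothing moves while working.
- stand: Near part of the rail: dark round foot (72 mm across), post and the first 70 mm of rod; origin at the foot's underside on the post's axis, x along the rod, z up. The bent part was turned at the swivel joint by hand and clamped: it leaves the joint up to 0.15 rad to either side of x, which is not measured. A small black lamp, under 115 mm high, stands outside the last straight.
- sleeve (a joint): Travel (m) of the red switch sleeve, 23 mm across, 20 mm long, round the rod on the last straight: 0 out, 0.012 fully home at the far post; starts at 0 to 0.003. The bushing pushes it; it resists with about 5 N and stays where left. Its near face lies 34 mm past the end of the bend when out, 46 mm when home (slider's centre then 31 mm past the bend).
- can_black (a point): Centre (half-way up) of a loose black film canister with cap, 34 mm across and 51 mm high, standing upright on the bench inside the bend; a bystander.
- can_grey (a point): Centre (half-way up) of a loose light film canister with a grey cap, 34 mm across and 51 mm high, standing upright on the bench; a bystander.
There are look-alikes about, which are no part of the job. Of the things like the slider, leave any that is white; of the rest the larger one is meant.

How it is judged:
By the outcome, as a careful person would: the job done as asked, in the order asked, and still so for the second after the job is handed in, with the robot touching nothing.
It also fails if it takes over 72 s, if anything falls off the work surface, if the arm or the gripper's body presses on something with over 40 N, if the wrist force passes 120 N, or if a joint passes its speed limit or range.

## Working session

There is one attempt and no reset: what is moved stays moved. The work goes in short steps, Python scripts to look and compute and a tool call to move; the robot and the scene stay as the last step left them, time stands still between calls to the robot, and variables do not carry over. Pictures are saved under pics/ and viewed, and the job is handed in when it is done.

Besides the shell and the picture viewer there is one more tool, called after "Request:" as name([rows], argument=value, ...), one row to a line, values as JSON. send_rows: Moves the arm, as the interface text tells. Its arguments: {"type":"object","properties":{"targets":{"type":"array"},"newtons":{"type":"number"}},"required":["targets"]}

```bash
mkdir -p pics; ls
cat > h.py <<'E'
import numpy as np, cv2
from bench import r
from scipy.spatial.transform import Rotation as R
def rot(q): return R.from_quat([q[1],q[2],q[3],q[0]])
def snap(n,f):
    s=r.snapshot(n); np.save('pics/'+f+'.npy',s,allow_pickle=True)
    cv2.imwrite('pics/'+f+'.png',s['pixels'][:,:,::-1]); return s
def load(f): return np.load('pics/'+f+'.npy',allow_pickle=True).item()
def ray(s,u,v):
    u=np.atleast_1d(u).astype(float);v=np.atleast_1d(v).astype(float)
    K=np.array([[s['fx'],0,s['cx']],[0,s['fy'],s['cy']],[0,0,1]])
    p=cv2.undistortPoints(np.stack([u,v],-1).reshape(-1,1,2),K,np.array([s['k1'],0,0,0.]),None,None).reshape(-1,2)
    d=np.c_[p[:,0],-p[:,1],-np.ones(len(p))]
    return np.array(s['origin']),rot(s['orientation']).apply(d)
def onz(s,u,v,z):
    o,d=ray(s,u,v); return o+d*((z-o[2])/d[:,2])[:,None]
def bydepth(s,u,v):
    o,d=ray(s,u,v); return o+d*s['depth'][np.atleast_1d(v).astype(int),np.atleast_1d(u).astype(int)][:,None]
def proj(s,P):
    q=rot(s['orientation']).inv().apply(np.atleast_2d(P)-np.array(s['origin']))
    x=q[:,0]/-q[:,2];y=-q[:,1]/-q[:,2];k=1+s['k1']*(x*x+y*y)
    return np.c_[s['cx']+s['fx']*x*k,s['cy']+s['fy']*y*k]
def tri(s1,p1,s2,p2):
    o1,d1=ray(s1,*p1);o2,d2=ray(s2,*p2);d1=d1[0];d2=d2[0]
    t=np.linalg.lstsq(np.c_[d1,-d2],o2-o1,rcond=None)[0]
    a=o1+d1*t[0];b=o2+d2*t[1];return (a+b)/2,np.linalg.norm(a-b)
E
python3 - <<'E'
from h import *
print(r.state(), r.hold_point_z)
for n in ("scene","top","wrist"):
    s=snap(n,n+'0'); print(n,s['fx'],s['cx'],s['cy'],s['k1'],s['origin'],s['orientation'])
E
```

```text
pics
{'t': 0.0, 'joint_pos': array([ 1.01261140e+00,  2.77115039e-01, -2.78989724e-02,  1.26802160e+00,
       -8.72048857e-07,  1.46737690e+00]), 'dq': array([-0.00068907, -0.00064148, -0.00073169,  0.00116245,  0.00057311,
        0.00048875]), 'effort': array([-1.26897635e-05, -4.45507944e+01,  2.95202816e+01,  1.63728063e-02,
       -7.42175575e-05,  5.07283069e-07]), 'position': array([0.27412927, 0.56079013, 0.23016235]), 'tcp_rot': array([-3.63250113e-04,  2.25428277e-01,  9.74259123e-01, -1.05908115e-03]), 'ft_force': array([ 0.4072661 , -0.12541784,  0.11035591]), 'wrist_torque': array([ 0.00537383, -0.00590607, -0.00420824]), 'width': 0.08562605431492436} 0.0187
scene 431.08932578356206 275.7304402915413 207.4718624069339 -0.09961496766945832 [-0.07012171 -0.10456733  0.71643483] [ 0.81198088  0.33771452 -0.19301223 -0.43518069]
top 465.4263647650123 272.17207560333037 202.02072601680786 -0.06741499587061513 [0.30476918 0.19877738 1.04340017] [-0.70250397 -0.05492024  0.04264887  0.70827468]
wrist 363.6728274737347 284.76648606969263 208.4669829108513 -0.045059731207646135 [0.20664799 0.59247287 0.37306967] [ 0.83905702 -0.12684899 -0.07812255  0.52324901]
```

View pics/scene0.png

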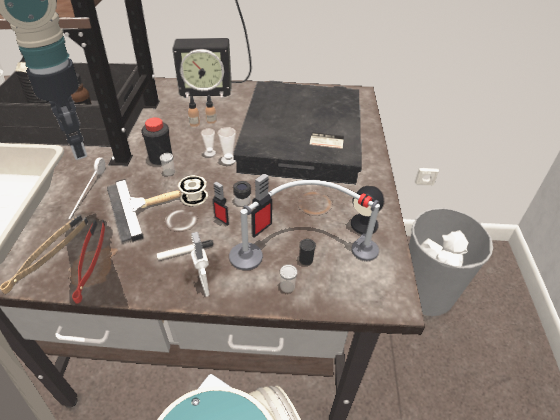

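View pics/top0.png

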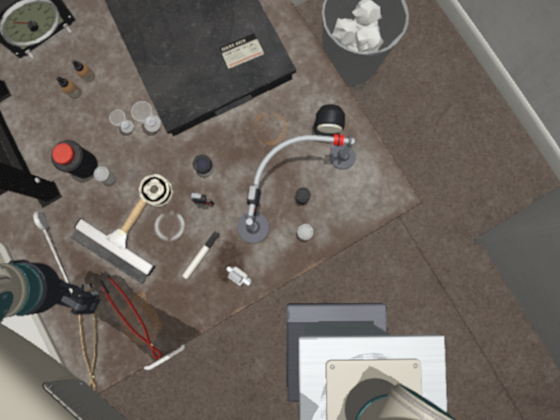

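View pics/wrist0.png

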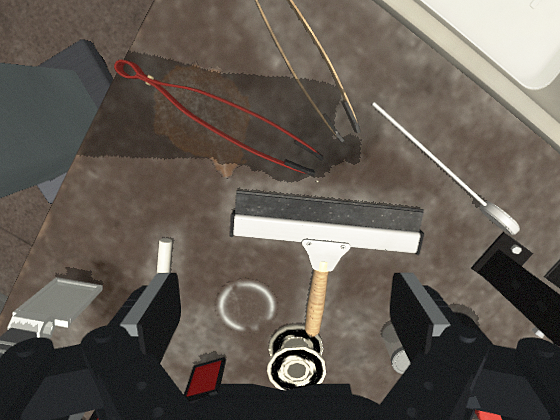

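Run:
```python
from h import *
s=load('top0'); c=s['pixels'][110:250,220:370,::-1]; cv2.imwrite('pics/topz.png',cv2.resize(c,None,fx=5,fy=5,interpolation=cv2.INTER_CUBIC)[:600])
cv2.imwrite('pics/topz.png',cv2.resize(c,(640,597),interpolation=cv2.INTER_CUBIC))
s2=load('scene0'); c=s2['pixels'][160:300,200:400,::-1]; cv2.imwrite('pics/scz.png',cv2.resize(c,(800,560),interpolation=cv2.INTER_CUBIC))
for n,u,v,z in [('foot',252,228,0.0),('farfoot',343,156,0),('slider',255,193,.17),('sleeve',340,140,.135),('canb',303,196,.05),('cang',305,232,.05),('lamp',330,120,.1)]:
    print(n,onz(s,u,v,z)[0].round(3), bydepth(s,u,v)[0].round(3))
```

```text
foot [0.391 0.262 0.   ] [0.386 0.258 0.061]
farfoot [0.555 0.053 0.   ] [0.548 0.057 0.028]
slider [0.444 0.246 0.17 ] [0.44  0.245 0.192]
sleeve [0.556 0.077 0.135] [0.553 0.078 0.145]
canb [0.455 0.149 0.05 ] [0.456 0.149 0.049]
cang [0.378 0.146 0.05 ] [0.378 0.146 0.05 ]
lamp [0.609 0.092 0.1  ] [0.604 0.094 0.114]
```

View pics/topz.png

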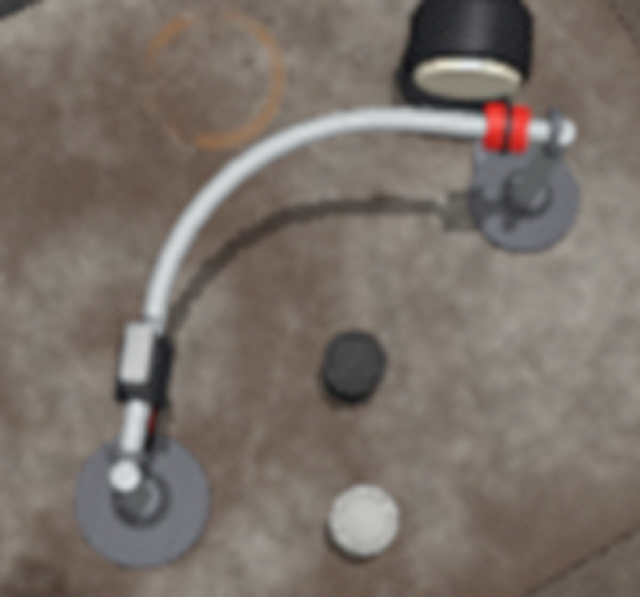

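View pics/scz.png

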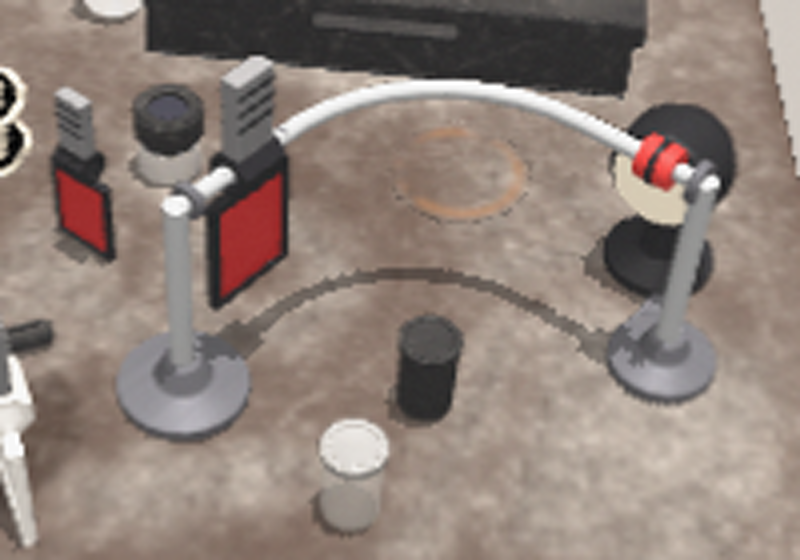

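```bash
cat > fit.py <<'E'
from h import *
from scipy.optimize import least_squares
def rail(p,smax=None,n=400):
    x,y,a0,a1=p; d=lambda a:np.array([np.cos(a),np.sin(a)])
    P0=np.array([x,y]); S=P0+.07*d(a0)
    C=S+.11*np.array([np.sin(a1),-np.cos(a1)])
    out=[P0+t*d(a0) for t in np.linspace(0,.07,70)]
    for th in np.linspace(0,np.pi/2,173): b=a1-th; out.append(C+.11*np.array([-np.sin(b),np.cos(b)]))
    E=out[-1]; b=a1-np.pi/2
    out+= [E+t*d(b) for t in np.linspace(0,.072,72)]
    return np.array(out)
def pose(p,s):
    """s measured from swivel (neg = first straight)"""
    x,y,a0,a1=p; d=lambda a:np.array([np.cos(a),np.sin(a)]); S=np.array([x,y])+.07*d(a0)
    if s<0: return S+s*d(a0),a0
    C=S+.11*np.array([np.sin(a1),-np.cos(a1)]); L=.11*np.pi/2
    th=min(s,L)/.11; b=a1-th; q=C+.11*np.array([-np.sin(b),np.cos(b)])
    if s>L: q=q+(s-L)*d(b)
    return q,b
E
python3 - <<'E'
from fit import *
from scipy.spatial import cKDTree
for nm in ('top0','scene0'):
    s=load(nm); H,W=s['depth'].shape; vv,uu=np.mgrid[0:H,0:W]
    P=bydepth(s,uu.ravel(),vv.ravel()); px=s['pixels'].reshape(-1,3).astype(int)
    ok=(s['depth'].ravel()>0)&(P[:,0]>.36)&(P[:,0]<.62)&(P[:,1]>.03)&(P[:,1]<.29)
    print(nm,'table z',np.median(P[ok&(P[:,2]<.03),2]))
    w=ok&(px.min(1)>135)&(P[:,2]>.115)&(P[:,2]<.155)&(np.ptp(px,axis=1)<30)
    m=w.reshape(H,W).astype(np.uint8)*255; cv2.imwrite('pics/m_%s.png'%nm,m)
    Q=onz(s,uu.ravel()[w],vv.ravel()[w],.135)
    print(w.sum(), 'z med',np.median(P[w,2]))
    f=lambda p: cKDTree(rail(p)).query(Q[:,:2])[0]
    def f2(p):
        c=rail(p);d,i=cKDTree(c).query(Q[:,:2]); return d
    r0=least_squares(f2,[.386,.258,-.17,-.17],loss='soft_l1',f_scale=.002,diff_step=1e-3)
    print(r0.x.round(4),np.sqrt(np.mean(r0.fun**2)),f2(r0.x).mean())
    for n,th in [('red',None)]:
        rd=ok&(px[:,0]>150)&(px[:,1]<70)&(P[:,2]>.11)&(P[:,1]<.12)
        q=onz(s,uu.ravel()[rd],vv.ravel()[rd],.14); print('sleeve',q.mean(0),q.min(0),q.max(0),rd.sum())
        tp=ok&(P[:,2]>.186)&(P[:,2]<.205); T=P[tp]; 
        if tp.sum(): print('tabtop',tp.sum(),T.mean(0),np.median(T[:,2]))
E
```

```text
top0 table z 6.683556618636288e-05
583 z med 0.139453061270722
[ 0.3924  0.2602 -0.1909 -0.0916] 0.0028398915535436564 0.0024114564687824367
sleeve [0.55449002 0.08170735 0.14      ] [0.54386887 0.07147545 0.14      ] [0.56458543 0.09187155 0.14      ] 51
tabtop 97 [0.4402004  0.25036941 0.19283935] 0.19276173481274994
scene0 table z -0.00270120018724912
646 z med 0.13679287665627604
[ 0.3883  0.2551 -0.146  -0.089 ] 0.006255418953339032 0.004716345788812906
sleeve [0.54179407 0.07518636 0.14      ] [0.53316642 0.06599784 0.14      ] [0.56188224 0.08623554 0.14      ] 30
tabtop 79 [0.4382379  0.2477859  0.19073311] 0.19115710613349124
```

View pics/m_top0.png

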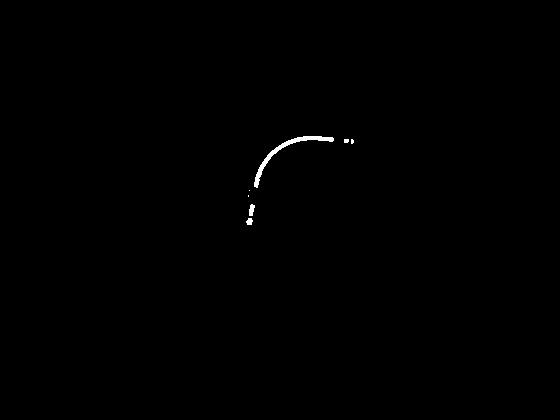

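```bash
cat > plan.py <<'E'
from h import *
def rows(target,yaw,n=None,maxd=40,maxa=.14):
    """rows from measured pose to target with tool down and x axis at yaw"""
    st=r.state(); p=st['position']; q=rot(st['tcp_rot'])
    Rt=R.from_matrix(np.array([[np.cos(yaw),np.sin(yaw),0],[np.sin(yaw),-np.cos(yaw),0],[0,0,-1]]))
    d=(q.inv()*Rt).as_rotvec(); dp=np.array(target)-p
    print('pos',p.round(4),'yaw',np.arctan2(*q.as_matrix()[[1,0],0]).round(4),'wv',d.round(4),'dp world',dp.round(4),'dp tool now',(q.inv().apply(dp)*1e3).round(1),'F',st['ft_force'].round(2),'t',st['t'])
E
python3 - <<'E'
from plan import *
s=load('wrist0'); o,d=ray(s,280,210); q=rot(r.state()['tcp_rot']);p=r.state()['position']
print(q.inv().apply(o-p), q.inv().apply(d))
rows([.56,.19,.36],np.deg2rad(170))
E
```

```text
[ 0.07456322 -0.00162627 -0.142614  ] [[-0.29884781 -0.01339641  0.95430607]]
pos [0.2742 0.561  0.2304] yaw 2.6868 wv [-0.0016 -0.0005 -0.2802] dp world [ 0.2858 -0.371   0.1296] dp tool now [-419.7 -208.  -129.3] F [-0.59 -0.53 -0.13] t 0.15
```

Request:
send_rows([
  {"wz": -0.14,"dz": -40},
  {"wz": -0.14,"dz": -40},
  {"dx": -24,"dy": -29,"dz": -10},
  {"dx": -24,"dy": -29,"dz": -10},
  {"dx": -24,"dy": -29,"dz": -10},
  {"dx": -24,"dy": -29,"dz": -10},
  {"dx": -24,"dy": -29,"dz": -10},
  {"dx": -24,"dy": -29},
])

```text
invalid input at $.targets[0]: expected keys wx, wy, wz, dx, dy, dz, grip
```

Request:
send_rows([
  {"dx": -24,"dy": -29},
  {"dx": -24,"dy": -29},
  {"dx": -24,"dy": -29},
  {"dx": -24,"dy": -29},
  {"dx": -24,"dy": -29},
  {"dx": -24,"dy": -29},
  {},
  {},
])

```text
invalid input at $.targets[0]: expected keys wx, wy, wz, dx, dy, dz, grip
```

Run:
```python
from plan import *
s=snap('wrist','w1'); rows([.45,.246,.2],np.deg2rad(170))
```

```text
pos [0.2743 0.561  0.2306] yaw 2.6868 wv [-0.0014 -0.0004 -0.2803] dp world [ 0.1757 -0.315  -0.0306] dp tool now [-296.2 -205.8   30.8] F [ 0.03  0.02 -0.55] t 0.2
```

View pics/w1.png

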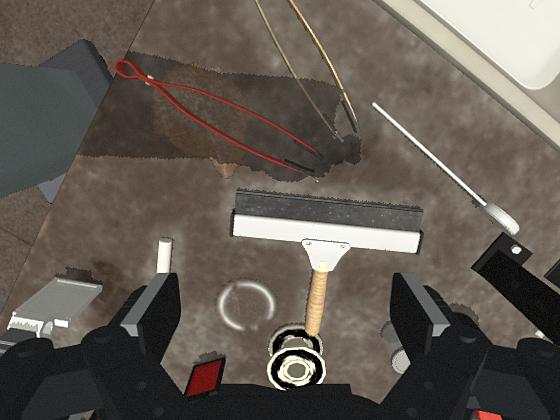

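All keys are needed in every row.

Request:
send_rows([
  {"wx": 0,"wy": 0,"wz": -0.14,"dx": 0,"dy": 0,"dz": -40,"grip": -1},
  {"wx": 0,"wy": 0,"wz": -0.14,"dx": 0,"dy": 0,"dz": -40,"grip": -1},
  {"wx": 0,"wy": 0,"wz": 0,"dx": -24,"dy": -29,"dz": -10,"grip": -1},
  {"wx": 0,"wy": 0,"wz": 0,"dx": -24,"dy": -29,"dz": -10,"grip": -1},
  {"wx": 0,"wy": 0,"wz": 0,"dx": -24,"dy": -29,"dz": -10,"grip": -1},
  {"wx": 0,"wy": 0,"wz": 0,"dx": -24,"dy": -29,"dz": -10,"grip": -1},
  {"wx": 0,"wy": 0,"wz": 0,"dx": -24,"dy": -29,"dz": -10,"grip": -1},
  {"wx": 0,"wy": 0,"wz": 0,"dx": -24,"dy": -29,"dz": 0,"grip": -1},
])

```text
t: 1.0
position: [0.3871, 0.3641, 0.3629]
tcp_rot: [0.001, 0.087, 0.996, 0.001]
ft_force: [0.6, 0.4, -0.0]
width: 0.0856
```

Request:
send_rows([
  {"wx": 0,"wy": 0,"wz": 0,"dx": -24,"dy": -29,"dz": 0,"grip": -1},
  {"wx": 0,"wy": 0,"wz": 0,"dx": -24,"dy": -29,"dz": 0,"grip": -1},
  {"wx": 0,"wy": 0,"wz": 0,"dx": -24,"dy": -29,"dz": 0,"grip": -1},
  {"wx": 0,"wy": 0,"wz": 0,"dx": -24,"dy": -29,"dz": 0,"grip": -1},
  {"wx": 0,"wy": 0,"wz": 0,"dx": -24,"dy": -29,"dz": 0,"grip": -1},
  {"wx": 0,"wy": 0,"wz": 0,"dx": -24,"dy": -29,"dz": 0,"grip": -1},
  {"wx": 0,"wy": 0,"wz": 0,"dx": 0,"dy": 0,"dz": 0,"grip": -1},
  {"wx": 0,"wy": 0,"wz": 0,"dx": 0,"dy": 0,"dz": 0,"grip": -1},
])

```text
t: 1.8
position: [0.4977, 0.1681, 0.361]
tcp_rot: [-0.0, 0.088, 0.996, 0.0]
ft_force: [-0.3, -1.0, -0.3]
width: 0.0853
```

Run:
```python
from plan import *
s=snap('wrist','w1'); rows([.45,.246,.2],np.deg2rad(170))
```

```text
pos [0.4973 0.1688 0.3611] yaw 2.9663 wv [ 0.0002 -0.0009 -0.0007] dp world [-0.0473  0.0772 -0.1611] dp tool now [ 59.9  67.8 161.2] F [-0.48 -0.38  0.61] t 1.85
```

View pics/w1.png

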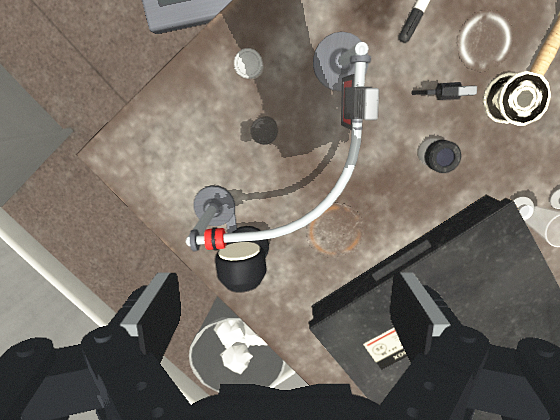

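Run:
```python
from fit import *
from scipy.spatial import cKDTree
s=load('w1'); c=s['pixels'][25:265,180:400,::-1]; cv2.imwrite('pics/w1z.png',cv2.resize(c,None,fx=2.5,fy=2.5,interpolation=cv2.INTER_CUBIC))
H,W=s['depth'].shape; vv,uu=np.mgrid[0:H,0:W]; u=uu.ravel();v=vv.ravel()
P=bydepth(s,u,v); px=s['pixels'].reshape(-1,3).astype(int)
ok=(s['depth'].ravel()>0)&(P[:,0]>.36)&(P[:,0]<.62)&(P[:,1]>.03)&(P[:,1]<.30)
print('table',np.median(P[ok&(P[:,2]<.03),2]))
w=ok&(P[:,2]>.12)&(P[:,2]<.15)&(px.min(1)>110)&(np.ptp(px,axis=1)<30)
cv2.imwrite('pics/w1m.png',(w.reshape(H,W)*255).astype(np.uint8))
Q=onz(s,u[w],v[w],.135); print(w.sum())
def f2(p): return cKDTree(rail(p)).query(Q[:,:2])[0]
r0=least_squares(f2,[.39,.258,-.17,-.1],loss='soft_l1',f_scale=.002,diff_step=1e-3); p=r0.x
print(p.round(4),np.mean(f2(p)))
np.save('p_w1.npy',p)
# centreline residuals by arc length
c=rail(p); d,i=cKDTree(c).query(Q[:,:2]); t=np.gradient(c,axis=0); n=np.c_[-t[:,1],t[:,0]]; n/=np.linalg.norm(n,axis=1)[:,None]
sg=((Q[:,:2]-c[i])*n[i]).sum(1)
for a in range(0,315,15):
    k=(i>=a)&(i<a+15); print(a,k.sum(),(sg[k].mean()*1e3).round(2) if k.sum() else '')
rd=ok&(px[:,0]>150)&(px[:,1]<70)&(P[:,2]>.13); q=onz(s,u[rd],v[rd],.1465)[:,:2]
E=c[70+172]; b=p[3]-np.pi/2; dd=(q-E)@[np.cos(b),np.sin(b)]; print('sleeve along past bend',np.percentile(dd,[1,5,50,95,99]))
tp=ok&(P[:,2]>.186)&(P[:,2]<.21)&(px.min(1)>90); T=onz(s,u[tp],v[tp],.1955)
print('tabtop',T.mean(0),np.median(P[tp,2]),T.min(0),T.max(0)); print(cv2.minAreaRect((T[:,:2]*1e3).astype(np.float32)))
print('end',c[-1],'swivel',c[70])
```

```text
table -0.00012436920613356772
2597
[ 0.3914  0.2584 -0.1877 -0.0883] 0.0028286958480645188
0 278 -0.09
15 183 0.37
30 66 0.36
45 0 
60 89 0.53
75 149 0.15
90 151 0.13
105 144 0.06
120 136 0.12
135 134 0.22
150 128 0.21
165 129 -0.06
180 127 0.04
195 130 0.04
210 127 -0.02
225 124 0.1
240 115 0.31
255 121 0.15
270 93 -0.02
285 0 
300 173 0.58
sleeve along past bend [0.03601707 0.03661684 0.04332498 0.05399195 0.05484035]
tabtop [0.44075197 0.2479918  0.1955    ] 0.1933728224248265 [0.42799279 0.23986773 0.1955    ] [0.45388604 0.25612431 0.1955    ]
((440.9723815917969, 247.88575744628906), (13.321608543395996, 24.617624282836914), 80.2142105102539)
end [0.55367946 0.05435457] swivel [0.46015203 0.2453431 ]
```

View pics/w1z.png

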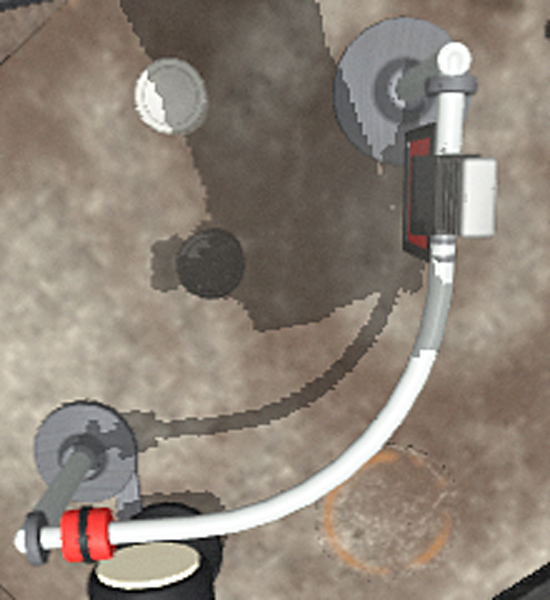

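View pics/w1m.png

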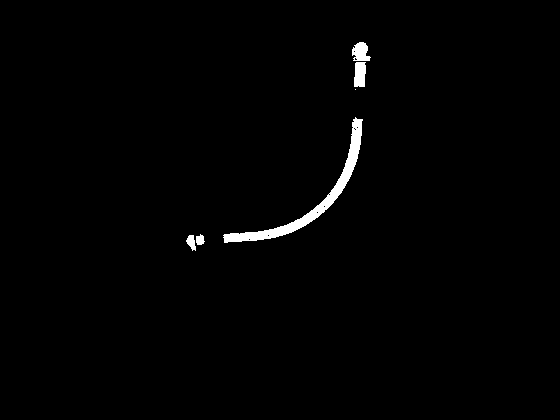

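Request:
send_rows([
  {"wx": 0,"wy": 0,"wz": 0.005,"dx": 23,"dy": 23,"dz": 0,"grip": -1},
  {"wx": 0,"wy": 0,"wz": 0,"dx": 23,"dy": 23,"dz": 10,"grip": -1},
  {"wx": 0,"wy": 0,"wz": 0,"dx": 23,"dy": 22.5,"dz": 30,"grip": -1},
  {"wx": 0,"wy": 0,"wz": 0,"dx": 0,"dy": 0,"dz": 40,"grip": -1},
  {"wx": 0,"wy": 0,"wz": 0,"dx": 0,"dy": 0,"dz": 40,"grip": -1},
  {"wx": 0,"wy": 0,"wz": 0,"dx": 0,"dy": 0,"dz": 0,"grip": -0.5},
  {"wx": 0,"wy": 0,"wz": 0,"dx": 0,"dy": 0,"dz": 0,"grip": -0.5},
], newtons=20)

```text
t: 2.55
position: [0.4408, 0.249, 0.2415]
tcp_rot: [-0.001, 0.089, 0.996, -0.0]
ft_force: [-0.4, 1.5, 0.2]
width: 0.0639
```

Run:
```python
from plan import *
s=snap('wrist','w2'); snap('scene','s2'); rows([.4411,.2485,.151],2.961)
```

```text
pos [0.4434 0.2494 0.2441] yaw 2.9624 wv [0.0024 0.0037 0.0014] dp world [-0.0023 -0.0009 -0.0931] dp tool now [ 2.4 -1.5 93. ] F [-0.27  0.86  0.11] t 2.65
```

View pics/w2.png

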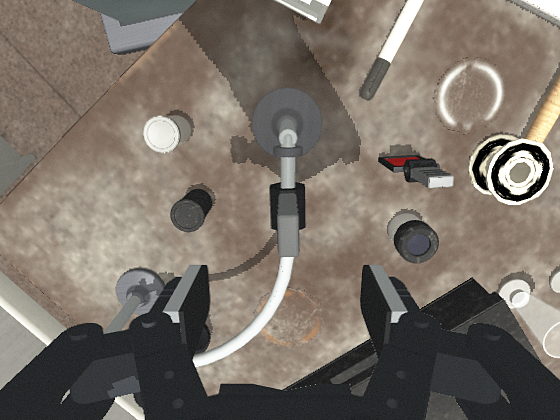

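Run:
```python
from plan import *
s=load('w2'); H,W=s['depth'].shape; vv,uu=np.mgrid[0:H,0:W]; u=uu.ravel();v=vv.ravel()
P=bydepth(s,u,v); px=s['pixels'].reshape(-1,3).astype(int)
tp=(s['depth'].ravel()>0)&(P[:,0]>.41)&(P[:,0]<.48)&(abs(P[:,1]-.248)<.03)&(P[:,2]>.189)&(P[:,2]<.2)
T=P[tp]; print(tp.sum(),np.median(T[:,2])); Q=onz(s,u[tp],v[tp],.193); print(Q.mean(0),cv2.minAreaRect((Q[:,:2]*1e3).astype(np.float32)))
print(s['origin'])
rows([.4411,.2485,.151],2.961)
```

```text
922 0.19331842382231912
[0.44016745 0.24900665 0.193     ] ((440.0724182128906, 248.9132537841797), (11.808237075805664, 26.583005905151367), 80.36138916015625)
[0.36687727 0.26058714 0.38437705]
pos [0.4434 0.2494 0.2441] yaw 2.9624 wv [0.0024 0.0037 0.0014] dp world [-0.0023 -0.0009 -0.0931] dp tool now [ 2.4 -1.5 93. ] F [-0.27  0.86  0.11] t 2.65
```

Request:
send_rows([
  {"wx": 0,"wy": 0,"wz": 0,"dx": 0,"dy": 0,"dz": 20,"grip": -0.5},
  {"wx": 0,"wy": 0,"wz": 0,"dx": 0,"dy": 0,"dz": 15,"grip": -0.5},
  {"wx": 0,"wy": 0,"wz": 0,"dx": 0,"dy": 0,"dz": 0,"grip": -0.5},
  {"wx": 0,"wy": 0,"wz": 0,"dx": 0,"dy": 0,"dz": 0,"grip": -0.5},
  {"wx": 0,"wy": 0,"wz": 0,"dx": 0,"dy": 0,"dz": 0,"grip": -0.5},
])

```text
t: 3.15
position: [0.4434, 0.2489, 0.2085]
tcp_rot: [0.002, 0.09, 0.996, 0.001]
ft_force: [0.3, -0.8, 0.2]
width: 0.0639
```

Run:
```python
from plan import *
rows([.4405,.2488,.151],2.964)
```

```text
pos [0.4434 0.2489 0.2085] yaw 2.9616 wv [ 0.002   0.0032 -0.0024] dp world [-0.0029 -0.0001 -0.0575] dp tool now [ 3.  -0.7 57.5] F [ 0.26 -0.8   0.15] t 3.15
```

Request:
send_rows([
  {"wx": 0,"wy": 0.003,"wz": -0.002,"dx": 3,"dy": -0.6,"dz": 0,"grip": -0.5},
  {"wx": 0,"wy": 0,"wz": 0,"dx": 0,"dy": 0,"dz": 20,"grip": -0.5},
  {"wx": 0,"wy": 0,"wz": 0,"dx": 0,"dy": 0,"dz": 20,"grip": -0.5},
  {"wx": 0,"wy": 0,"wz": 0,"dx": 0,"dy": 0,"dz": 15,"grip": -0.5},
  {"wx": 0,"wy": 0,"wz": 0,"dx": 0,"dy": 0,"dz": 0,"grip": -0.5},
  {"wx": 0,"wy": 0,"wz": 0,"dx": 0,"dy": 0,"dz": 0,"grip": -0.5},
])

```text
t: 3.75
position: [0.4388, 0.2484, 0.1519]
tcp_rot: [-0.001, 0.089, 0.996, 0.0]
ft_force: [0.3, 0.1, 0.3]
width: 0.0641
```

Run:
```python
from plan import *
rows([.4405,.2488,.151],2.964)
```

```text
pos [0.4388 0.2484 0.1519] yaw 2.9638 wv [ 0.0002 -0.0028 -0.0002] dp world [ 0.0017  0.0004 -0.0009] dp tool now [-1.6  0.7  0.9] F [0.26 0.1  0.26] t 3.75
```

Request:
send_rows([
  {"wx": 0,"wy": 0,"wz": 0,"dx": 0,"dy": 0,"dz": 0,"grip": 0},
  {"wx": 0,"wy": 0,"wz": 0,"dx": 0,"dy": 0,"dz": 0,"grip": 0.3},
  {"wx": 0,"wy": 0,"wz": 0,"dx": 0,"dy": 0,"dz": 0,"grip": 0.4},
  {"wx": 0,"wy": 0,"wz": 0,"dx": 0,"dy": 0,"dz": 0,"grip": 0.4},
  {"wx": 0,"wy": 0,"wz": 0,"dx": 0,"dy": 0,"dz": 0,"grip": 0.4},
], newtons=25)

```text
t: 4.25
position: [0.4388, 0.2483, 0.1515]
tcp_rot: [-0.001, 0.089, 0.996, 0.0]
ft_force: [-0.1, 0.2, -0.1]
width: 0.0257
```

Run:
```python
from plan import *
snap('wrist','w3');rows([.4405,.2488,.151],2.964)
snap('scene','s3');rows([.4405,.2488,.151],2.964)
```

```text
pos [0.4387 0.2483 0.1514] yaw 2.9638 wv [ 0.0001 -0.0029 -0.0002] dp world [ 0.0018  0.0005 -0.0004] dp tool now [-1.7  0.8  0.4] F [-0.66  0.63 -0.12] t 4.3
pos [0.4387 0.2483 0.1514] yaw 2.9638 wv [ 0.     -0.003  -0.0002] dp world [ 0.0018  0.0005 -0.0004] dp tool now [-1.7  0.8  0.4] F [ 0.75 -0.52  0.17] t 4.35
```

View pics/w3.png

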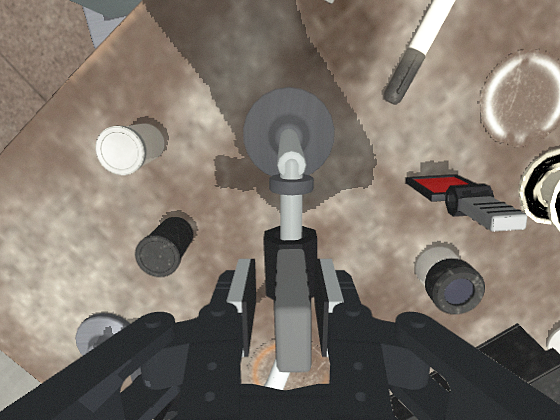

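Request:
send_rows([
  {"wx": 0,"wy": -0.003,"wz": 0,"dx": -1.5,"dy": 0.8,"dz": 0,"grip": 0.45},
  {"wx": 0,"wy": 0,"wz": 0,"dx": 0,"dy": 0,"dz": 0,"grip": 0.55},
  {"wx": 0,"wy": 0,"wz": 0,"dx": 0,"dy": 0,"dz": 0,"grip": 0.7},
  {"wx": 0,"wy": 0,"wz": 0,"dx": 0,"dy": 0,"dz": 0,"grip": 0.85},
  {"wx": 0,"wy": 0,"wz": 0,"dx": 0,"dy": 0,"dz": 0,"grip": 1},
  {"wx": 0,"wy": 0,"wz": 0,"dx": 0,"dy": 0,"dz": 0,"grip": 1},
  {"wx": 0,"wy": 0,"wz": 0,"dx": 0,"dy": 0,"dz": 0,"grip": 1},
])

```text
t: 5.05
position: [0.4405, 0.2493, 0.1515]
tcp_rot: [0.0, 0.089, 0.996, 0.001]
ft_force: [0.3, 3.6, -0.5]
width: 0.0118
```

Run:
```python
from plan import *
snap('wrist','w4');rows([.4405,.2488,.151],2.964);print(r.state()['wrist_torque'])
s=load('w4'); cv2.imwrite('pics/w4z.png',cv2.resize(s['pixels'][100:420,160:440,::-1],None,fx=1.8,fy=1.8))
```

```text
pos [0.4405 0.2493 0.1515] yaw 2.964 wv [ 0.0012  0.0002 -0.    ] dp world [-0.     -0.0005 -0.0005] dp tool now [-0.1 -0.5  0.5] F [ 0.13  3.6  -0.32] t 5.1
[ 0.80463987 -0.109286   -0.0468825 ]
```

View pics/w4z.png

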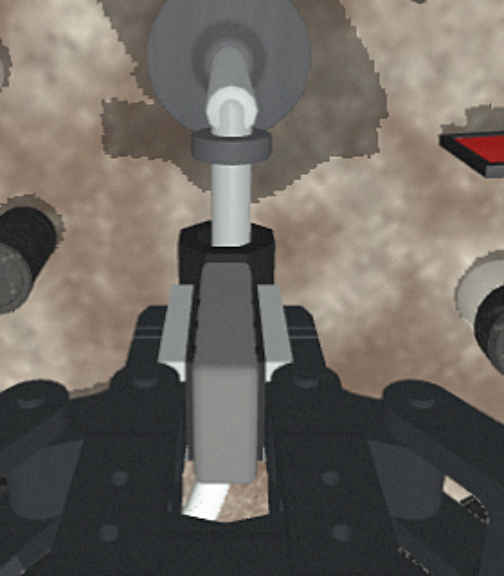

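Request:
send_rows([
  {"wx": 0,"wy": 0,"wz": 0,"dx": 0,"dy": 1,"dz": 0,"grip": 1},
  {"wx": 0,"wy": 0,"wz": 0,"dx": 0,"dy": 0,"dz": 0,"grip": 1},
  {"wx": 0,"wy": 0,"wz": 0,"dx": 0,"dy": 0,"dz": 0,"grip": 1},
])

```text
t: 5.4
position: [0.4405, 0.2495, 0.1514]
tcp_rot: [0.0, 0.089, 0.996, -0.0]
ft_force: [-0.2, 0.8, 1.5]
width: 0.0118
```

Request:
send_rows([
  {"wx": 0,"wy": 0,"wz": 0,"dx": 0,"dy": 1,"dz": 0,"grip": 1},
  {"wx": 0,"wy": 0,"wz": 0,"dx": 0,"dy": 0,"dz": 0,"grip": 1},
  {"wx": 0,"wy": 0,"wz": 0,"dx": 0,"dy": 0,"dz": 0,"grip": 1},
])

```text
t: 5.7
position: [0.4405, 0.2501, 0.1514]
tcp_rot: [0.0, 0.089, 0.996, -0.001]
ft_force: [-0.9, -2.5, 2.0]
width: 0.0117
```

Request:
send_rows([
  {"wx": 0,"wy": 0,"wz": 0,"dx": 0,"dy": 0,"dz": -1,"grip": 1},
  {"wx": 0,"wy": 0,"wz": 0,"dx": 0,"dy": 0,"dz": 0,"grip": 1},
  {"wx": 0,"wy": 0,"wz": 0,"dx": 0,"dy": 0,"dz": 0,"grip": 1},
])

```text
t: 6.0
position: [0.4402, 0.2509, 0.1519]
tcp_rot: [-0.0, 0.089, 0.996, 0.0]
ft_force: [1.0, 0.8, -1.2]
width: 0.0119
```

Request:
send_rows([
  {"wx": 0,"wy": 0,"wz": 0,"dx": 0,"dy": 0,"dz": -1,"grip": 1},
  {"wx": 0,"wy": 0,"wz": 0,"dx": 0,"dy": 0,"dz": 0,"grip": 1},
  {"wx": 0,"wy": 0,"wz": 0,"dx": 0,"dy": 0,"dz": 0,"grip": 1},
])

```text
t: 6.3
position: [0.4406, 0.2508, 0.1533]
tcp_rot: [-0.0, 0.089, 0.996, 0.0]
ft_force: [0.0, 1.2, -0.5]
width: 0.0117
```

Request:
send_rows([
  {"wx": 0,"wy": 0,"wz": 0,"dx": 0,"dy": 1.5,"dz": 0,"grip": 1},
  {"wx": 0,"wy": 0,"wz": 0,"dx": 0,"dy": 0,"dz": 0,"grip": 1},
  {"wx": 0,"wy": 0,"wz": 0,"dx": 0,"dy": 0,"dz": 0,"grip": 1},
])

```text
t: 6.6
position: [0.4409, 0.2523, 0.1533]
tcp_rot: [0.0, 0.089, 0.996, 0.0]
ft_force: [-0.8, 0.8, -1.0]
width: 0.0118
```

Run:
```python
from plan import *
snap('wrist','w5');rows([.4405,.2488,.151],2.964);print(r.state()['wrist_torque'],r.state()['joint_pos'])
```

```text
pos [0.4409 0.2523 0.1533] yaw 2.9638 wv [ 0.      0.     -0.0002] dp world [-0.0004 -0.0035 -0.0023] dp tool now [-0.2 -3.5  2.3] F [-0.81 -0.39 -1.15] t 6.65
[ 0.03380693 -0.00687235  0.03283311] [ 3.92457002e-01  1.26505303e-01 -3.83799972e-01  1.06045646e+00
  1.35967479e-05  5.70214493e-01]
```

Request:
send_rows([
  {"wx": 0,"wy": 0,"wz": 0,"dx": 0,"dy": 1.5,"dz": 0,"grip": 1},
  {"wx": 0,"wy": 0,"wz": 0,"dx": 0,"dy": 0,"dz": 0,"grip": 1},
  {"wx": 0,"wy": 0,"wz": 0,"dx": 0,"dy": 0,"dz": 0,"grip": 1},
])

```text
t: 6.95
position: [0.441, 0.2532, 0.1532]
tcp_rot: [-0.0, 0.089, 0.996, -0.001]
ft_force: [-0.6, -3.5, -0.4]
width: 0.0119
```

Run:
```python
from plan import *
rows([.4405,.2488,.151],2.964);print(r.state()['wrist_torque'],r.state()['joint_pos'])
```

```text
pos [0.441  0.2532 0.1532] yaw 2.9636 wv [-0.0015 -0.0001 -0.0004] dp world [-0.0005 -0.0044 -0.0022] dp tool now [-0.3 -4.4  2.2] F [-0.58 -3.54 -0.43] t 6.95
[-0.6268284   0.15114247 -0.03152268] [ 0.39474018  0.12811768 -0.38215635  1.06136352 -0.00119328  0.57269744]
```

```bash
cat > go.py <<'E'
import sys
from fit import *
from plan import *
p=np.array([.3924,.2605,-.189,-.091])
OFF=np.array(eval(open('off.txt').read()))
def wp(s):
    ss=np.linspace(s-.015,s+.015,31); Q=np.array([pose(p,x)[0] for x in ss]); m=Q.mean(0)
    _,_,V=np.linalg.svd(Q-m); d=V[0]; d*=np.sign(d@(Q[-1]-Q[0])); k=pose(p,s)[0]
    return m+d*((k-m)@d)+OFF, np.arctan2(d[1],d[0])
def main(svals,z=.1533):
    st=r.state(); pos=st['position'][:2]; q=rot(st['tcp_rot']); M=q.as_matrix(); yaw=np.arctan2(M[1,0],M[0,0])
    g=[(np.linalg.norm(wp(s)[0]-pos),s) for s in np.arange(-.03,.215,.0005)]; s0=min(g)[1]
    w,b=wp(s0); n=np.array([-np.sin(b),np.cos(b)])
    F=st['ft_force']; t=np.array([np.cos(b),np.sin(b)])
    print('t %.2f s=%.1f lateral(left+) %.1f mm z %.4f yawerr %.3f tilt %s | Ft %.1f Fn %.1f Fz %.1f | tq %s w %.4f'%(st['t'],s0*1e3,(pos-w)@n*1e3,st['position'][2],(yaw-b-np.pi+np.pi)%(2*np.pi)-np.pi,(M[:2,2]).round(3),F[:2]@t,F[:2]@n,F[2],st['wrist_torque'].round(2),st['width']))
    for s in svals:
        w,b=wp(s); y=b+np.pi; dw=w-pos; ca,sa=np.cos(yaw),np.sin(yaw)
        dx=dw@[ca,sa]; dy=dw@[sa,-ca]; dyaw=(y-yaw+np.pi)%(2*np.pi)-np.pi
        print('  s=%.1f  wz %.3f dx %.1f dy %.1f'%(s*1e3,-dyaw,dx*1e3,dy*1e3)); pos=w; yaw=y
    print('  dz %.1f'%((st['position'][2]-z)*1e3))
main([float(a)/1e3 for a in sys.argv[1:]])
E
echo '[0,0]'>off.txt; python3 go.py -20 -14 -8 -2
```

```text
t 6.95 s=-21.0 lateral(left+) 2.0 mm z 0.1532 yawerr 0.011 tilt [-0.    -0.001] | Ft 0.1 Fn -3.6 Fz -0.4 | tq [-0.63  0.15 -0.03] w 0.0119
  s=-20.0  wz 0.011 dx -0.9 dy -2.0
  s=-14.0  wz -0.001 dx -6.0 dy 0.0
  s=-8.0  wz -0.010 dx -6.0 dy 0.1
  s=-2.0  wz -0.010 dx -6.0 dy 0.0
  dz -0.1
```

Request:
send_rows([
  {"wx": 0,"wy": 0,"wz": 0.01,"dx": -1,"dy": -2.4,"dz": 0,"grip": 1},
  {"wx": 0,"wy": 0,"wz": 0,"dx": -3,"dy": 0,"dz": 0,"grip": 1},
  {"wx": 0,"wy": 0,"wz": 0,"dx": -3,"dy": 0,"dz": 0,"grip": 1},
  {"wx": 0,"wy": 0,"wz": -0.01,"dx": -3,"dy": 0,"dz": 0,"grip": 1},
  {"wx": 0,"wy": 0,"wz": 0,"dx": -3,"dy": 0,"dz": 0,"grip": 1},
  {"wx": 0,"wy": 0,"wz": 0,"dx": 0,"dy": 0,"dz": 0,"grip": 1},
])

```text
t: 7.55
position: [0.4542, 0.2491, 0.1534]
tcp_rot: [0.0, 0.089, 0.996, 0.0]
ft_force: [0.0, 0.1, -0.5]
width: 0.0118
```

```bash
python3 go.py -2 4 10
```

```text
t 7.55 s=-7.0 lateral(left+) 0.3 mm z 0.1534 yawerr -0.002 tilt [0. 0.] | Ft -0.0 Fn 0.1 Fz -0.5 | tq [ 0.01 -0.07  0.03] w 0.0118
  s=-2.0  wz -0.010 dx -5.2 dy -0.3
  s=4.0  wz 0.002 dx -6.0 dy -0.1
  s=10.0  wz 0.022 dx -6.0 dy -0.1
  dz 0.1
```

Request:
send_rows([
  {"wx": 0,"wy": 0,"wz": -0.01,"dx": -2.6,"dy": -0.2,"dz": 0,"grip": 1},
  {"wx": 0,"wy": 0,"wz": 0,"dx": -2.6,"dy": -0.1,"dz": 0,"grip": 1},
  {"wx": 0,"wy": 0,"wz": 0.002,"dx": -3,"dy": -0.1,"dz": 0,"grip": 1},
  {"wx": 0,"wy": 0,"wz": 0,"dx": -3,"dy": 0,"dz": 0,"grip": 1},
  {"wx": 0,"wy": 0,"wz": 0,"dx": 0,"dy": 0,"dz": 0,"grip": 1},
])

```text
t: 8.05
position: [0.465, 0.2467, 0.1534]
tcp_rot: [0.0, 0.085, 0.996, 0.0]
ft_force: [0.7, -0.6, -0.9]
width: 0.0117
```

```bash
python3 go.py 10 16 22; python3 -c "
from h import *
snap('scene','s6')
s=load('s6');cv2.imwrite('pics/s6z.png',cv2.resize(s['pixels'][120:280,180:400,::-1],None,fx=3.4,fy=3.4))"
```

```text
t 8.05 s=4.0 lateral(left+) -0.2 mm z 0.1534 yawerr -0.001 tilt [0. 0.] | Ft 0.8 Fn -0.5 Fz -0.9 | tq [0.   0.02 0.  ] w 0.0117
  s=10.0  wz 0.021 dx -6.0 dy 0.0
  s=16.0  wz 0.045 dx -6.0 dy -0.2
  s=22.0  wz 0.055 dx -6.0 dy -0.2
  dz 0.1
```

View pics/s6z.png

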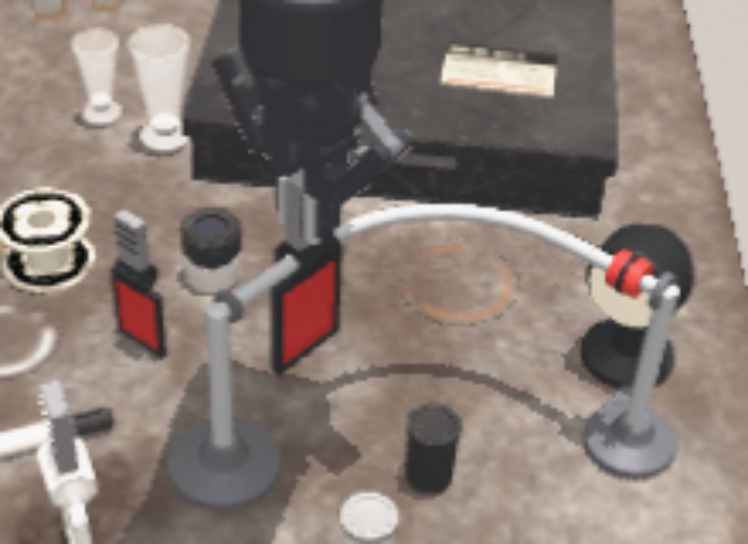

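Request:
send_rows([
  {"wx": 0,"wy": 0,"wz": 0.01,"dx": -3,"dy": 0,"dz": 0,"grip": 1},
  {"wx": 0,"wy": 0,"wz": 0.011,"dx": -3,"dy": 0,"dz": 0,"grip": 1},
  {"wx": 0,"wy": 0,"wz": 0.022,"dx": -3,"dy": -0.1,"dz": 0,"grip": 1},
  {"wx": 0,"wy": 0,"wz": 0.023,"dx": -3,"dy": -0.1,"dz": 0,"grip": 1},
  {"wx": 0,"wy": 0,"wz": 0,"dx": 0,"dy": 0,"dz": 0,"grip": 1},
])

```text
t: 8.6
position: [0.4768, 0.2442, 0.1534]
tcp_rot: [0.0, 0.118, 0.993, 0.0]
ft_force: [-1.0, 0.6, -0.7]
width: 0.0119
```

```bash
python3 go.py 22 28 34
```

```text
t 8.60 s=16.0 lateral(left+) -0.2 mm z 0.1534 yawerr -0.000 tilt [0. 0.] | Ft -1.2 Fn 0.4 Fz -0.7 | tq [ 0.01  0.01 -0.02] w 0.0119
  s=22.0  wz 0.054 dx -6.0 dy 0.1
  s=28.0  wz 0.055 dx -6.0 dy -0.2
  s=34.0  wz 0.055 dx -6.0 dy -0.2
  dz 0.1
```

Request:
send_rows([
  {"wx": 0,"wy": 0,"wz": 0.027,"dx": -3,"dy": 0.1,"dz": 0,"grip": 1},
  {"wx": 0,"wy": 0,"wz": 0.027,"dx": -3,"dy": 0,"dz": 0,"grip": 1},
  {"wx": 0,"wy": 0,"wz": 0.0275,"dx": -3,"dy": 0,"dz": 0,"grip": 1},
  {"wx": 0,"wy": 0,"wz": 0.0275,"dx": -3,"dy": -0.1,"dz": 0,"grip": 1},
  {"wx": 0,"wy": 0,"wz": 0.0275,"dx": -3,"dy": 0,"dz": 0,"grip": 1},
  {"wx": 0,"wy": 0,"wz": 0.0275,"dx": -3,"dy": -0.1,"dz": 0,"grip": 1},
  {"wx": 0,"wy": 0,"wz": 0,"dx": 0,"dy": 0,"dz": 0,"grip": 1},
])

```text
t: 9.3
position: [0.4938, 0.2386, 0.1534]
tcp_rot: [0.0, 0.199, 0.98, 0.0]
ft_force: [0.0, 0.2, -0.7]
width: 0.0117
```

```bash
python3 go.py 37 40 46 52
```

```text
t 9.30 s=34.0 lateral(left+) -0.1 mm z 0.1534 yawerr -0.001 tilt [0. 0.] | Ft -0.1 Fn 0.2 Fz -0.7 | tq [-0.02  0.04 -0.02] w 0.0117
  s=37.0  wz 0.026 dx -3.0 dy 0.1
  s=40.0  wz 0.027 dx -3.0 dy -0.0
  s=46.0  wz 0.055 dx -6.0 dy -0.2
  s=52.0  wz 0.055 dx -6.0 dy -0.2
  dz 0.1
```

Free of contact. Continuing at the same pace.

Request:
send_rows([
  {"wx": 0,"wy": 0,"wz": 0.026,"dx": -3,"dy": 0.1,"dz": 0,"grip": 1},
  {"wx": 0,"wy": 0,"wz": 0.027,"dx": -3,"dy": 0,"dz": 0,"grip": 1},
  {"wx": 0,"wy": 0,"wz": 0.0275,"dx": -3,"dy": 0,"dz": 0,"grip": 1},
  {"wx": 0,"wy": 0,"wz": 0.0275,"dx": -3,"dy": -0.1,"dz": 0,"grip": 1},
  {"wx": 0,"wy": 0,"wz": 0.0275,"dx": -3,"dy": 0,"dz": 0,"grip": 1},
  {"wx": 0,"wy": 0,"wz": 0.0275,"dx": -3,"dy": -0.1,"dz": 0,"grip": 1},
  {"wx": 0,"wy": 0,"wz": 0,"dx": 0,"dy": 0,"dz": 0,"grip": 1},
])

```text
t: 10.0
position: [0.5098, 0.2304, 0.1533]
tcp_rot: [0.0, 0.278, 0.96, 0.0]
ft_force: [-1.3, -0.0, -0.6]
width: 0.0118
```

```bash
python3 go.py 55 58 64 70
```

```text
t 10.00 s=52.0 lateral(left+) -0.0 mm z 0.1533 yawerr -0.000 tilt [ 0. -0.] | Ft -1.1 Fn -0.8 Fz -0.6 | tq [-0.    0.05 -0.01] w 0.0118
  s=55.0  wz 0.027 dx -2.9 dy 0.0
  s=58.0  wz 0.027 dx -3.0 dy -0.0
  s=64.0  wz 0.055 dx -6.0 dy -0.2
  s=70.0  wz 0.055 dx -6.0 dy -0.2
  dz 0.0
```

Request:
send_rows([
  {"wx": 0,"wy": 0,"wz": 0.027,"dx": -3,"dy": 0,"dz": 0,"grip": 1},
  {"wx": 0,"wy": 0,"wz": 0.027,"dx": -3,"dy": 0,"dz": 0,"grip": 1},
  {"wx": 0,"wy": 0,"wz": 0.0275,"dx": -3,"dy": 0,"dz": 0,"grip": 1},
  {"wx": 0,"wy": 0,"wz": 0.0275,"dx": -3,"dy": -0.1,"dz": 0,"grip": 1},
  {"wx": 0,"wy": 0,"wz": 0.0275,"dx": -3,"dy": 0,"dz": 0,"grip": 1},
  {"wx": 0,"wy": 0,"wz": 0.0275,"dx": -3,"dy": -0.1,"dz": 0,"grip": 1},
  {"wx": 0,"wy": 0,"wz": 0,"dx": 0,"dy": 0,"dz": 0,"grip": 1},
])

```text
t: 10.7
position: [0.5241, 0.2196, 0.1533]
tcp_rot: [0.0, 0.356, 0.934, 0.0]
ft_force: [0.6, 0.9, -1.4]
width: 0.0119
```

```bash
python3 go.py 73 76 82 88; python3 -c "
from h import *
snap('scene','s7')
s=load('s7');cv2.imwrite('pics/s7z.png',cv2.resize(s['pixels'][120:280,180:400,::-1],None,fx=3.4,fy=3.4))"
```

```text
t 10.70 s=70.0 lateral(left+) -0.1 mm z 0.1533 yawerr -0.001 tilt [ 0. -0.] | Ft -0.1 Fn 1.1 Fz -1.4 | tq [ 0.01  0.05 -0.02] w 0.0119
  s=73.0  wz 0.027 dx -2.9 dy 0.0
  s=76.0  wz 0.027 dx -3.0 dy -0.0
  s=82.0  wz 0.055 dx -6.0 dy -0.2
  s=88.0  wz 0.055 dx -6.0 dy -0.2
  dz 0.0
```

View pics/s7z.png

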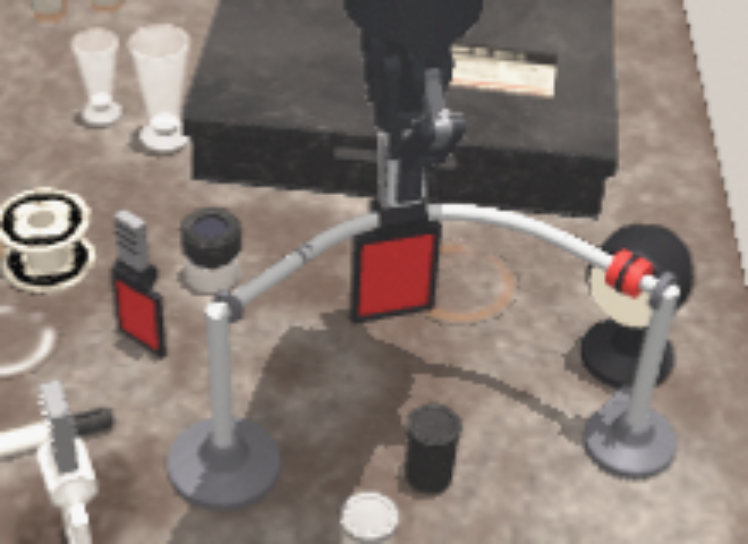

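Request:
send_rows([
  {"wx": 0,"wy": 0,"wz": 0.026,"dx": -3,"dy": 0.1,"dz": 0,"grip": 1},
  {"wx": 0,"wy": 0,"wz": 0.027,"dx": -3,"dy": 0,"dz": 0,"grip": 1},
  {"wx": 0,"wy": 0,"wz": 0.0275,"dx": -3,"dy": 0,"dz": 0,"grip": 1},
  {"wx": 0,"wy": 0,"wz": 0.0275,"dx": -3,"dy": -0.1,"dz": 0,"grip": 1},
  {"wx": 0,"wy": 0,"wz": 0.0275,"dx": -3,"dy": 0,"dz": 0,"grip": 1},
  {"wx": 0,"wy": 0,"wz": 0.0275,"dx": -3,"dy": -0.1,"dz": 0,"grip": 1},
  {"wx": 0,"wy": 0,"wz": 0,"dx": 0,"dy": 0,"dz": 0,"grip": 1},
])

```text
t: 11.45
position: [0.5366, 0.2067, 0.1533]
tcp_rot: [0.0, 0.431, 0.902, 0.0]
ft_force: [-0.1, 0.1, -0.3]
width: 0.0116
```

```bash
python3 go.py 91 94 100 106
```

```text
t 11.45 s=88.0 lateral(left+) 0.1 mm z 0.1533 yawerr -0.000 tilt [ 0. -0.] | Ft -0.1 Fn -0.1 Fz -0.3 | tq [ 0.03 -0.   -0.02] w 0.0116
  s=91.0  wz 0.027 dx -2.8 dy -0.1
  s=94.0  wz 0.027 dx -3.0 dy -0.0
  s=100.0  wz 0.055 dx -6.0 dy -0.2
  s=106.0  wz 0.055 dx -6.0 dy -0.2
  dz 0.0
```

Request:
send_rows([
  {"wx": 0,"wy": 0,"wz": 0.027,"dx": -3,"dy": -0.1,"dz": 0,"grip": 1},
  {"wx": 0,"wy": 0,"wz": 0.027,"dx": -3,"dy": 0,"dz": 0,"grip": 1},
  {"wx": 0,"wy": 0,"wz": 0.0275,"dx": -3,"dy": 0,"dz": 0,"grip": 1},
  {"wx": 0,"wy": 0,"wz": 0.0275,"dx": -3,"dy": -0.1,"dz": 0,"grip": 1},
  {"wx": 0,"wy": 0,"wz": 0.0275,"dx": -3,"dy": 0,"dz": 0,"grip": 1},
  {"wx": 0,"wy": 0,"wz": 0.0275,"dx": -3,"dy": -0.1,"dz": 0,"grip": 1},
  {"wx": 0,"wy": 0,"wz": 0,"dx": 0,"dy": 0,"dz": 0,"grip": 1},
])

```text
t: 12.15
position: [0.5466, 0.1917, 0.1533]
tcp_rot: [0.0, 0.503, 0.864, -0.0]
ft_force: [-0.4, 1.0, -0.8]
width: 0.0115
```

```bash
python3 go.py 109 112 118 124; python3 go.py 112 118 |head -1; python3 -c "
from h import *
print(r.state()['joint_pos'])"
```

```text
t 12.15 s=106.0 lateral(left+) -0.0 mm z 0.1533 yawerr -0.001 tilt [ 0. -0.] | Ft -1.0 Fn 0.2 Fz -0.8 | tq [ 0.02  0.02 -0.03] w 0.0115
  s=109.0  wz 0.027 dx -2.8 dy -0.0
  s=112.0  wz 0.027 dx -3.0 dy -0.0
  s=118.0  wz 0.055 dx -6.0 dy -0.2
  s=124.0  wz 0.055 dx -6.0 dy -0.2
  dz 0.0
t 12.15 s=106.0 lateral(left+) -0.0 mm z 0.1533 yawerr -0.001 tilt [ 0. -0.] | Ft -1.0 Fn 0.2 Fz -0.8 | tq [ 0.02  0.02 -0.03] w 0.0115
[ 2.25822854e-01  2.48187842e-01 -2.33782343e-01  1.08874257e+00
 -9.36549017e-05  1.28096166e+00]
```

Request:
send_rows([
  {"wx": 0,"wy": 0,"wz": 0.026,"dx": -3,"dy": 0,"dz": 0,"grip": 1},
  {"wx": 0,"wy": 0,"wz": 0.027,"dx": -3,"dy": 0,"dz": 0,"grip": 1},
  {"wx": 0,"wy": 0,"wz": 0.0275,"dx": -3,"dy": 0,"dz": 0,"grip": 1},
  {"wx": 0,"wy": 0,"wz": 0.0275,"dx": -3,"dy": -0.1,"dz": 0,"grip": 1},
  {"wx": 0,"wy": 0,"wz": 0.0275,"dx": -3,"dy": 0,"dz": 0,"grip": 1},
  {"wx": 0,"wy": 0,"wz": 0.0275,"dx": -3,"dy": -0.1,"dz": 0,"grip": 1},
  {"wx": 0,"wy": 0,"wz": 0,"dx": 0,"dy": 0,"dz": 0,"grip": 1},
])

```text
t: 12.85
position: [0.5541, 0.1754, 0.1533]
tcp_rot: [0.0, 0.572, 0.82, -0.0]
ft_force: [-0.1, 0.8, -0.6]
width: 0.0118
```

```bash
python3 go.py 127 130 136 142
```

```text
t 12.85 s=124.0 lateral(left+) 0.0 mm z 0.1533 yawerr 0.000 tilt [ 0. -0.] | Ft -0.8 Fn 0.2 Fz -0.6 | tq [ 0.02 -0.04 -0.01] w 0.0118
  s=127.0  wz 0.027 dx -2.8 dy -0.0
  s=130.0  wz 0.027 dx -3.0 dy -0.0
  s=136.0  wz 0.055 dx -6.0 dy -0.2
  s=142.0  wz 0.055 dx -6.0 dy -0.2
  dz -0.0
```

Request:
send_rows([
  {"wx": 0,"wy": 0,"wz": 0.027,"dx": -3,"dy": 0,"dz": 0,"grip": 1},
  {"wx": 0,"wy": 0,"wz": 0.027,"dx": -3,"dy": 0,"dz": 0,"grip": 1},
  {"wx": 0,"wy": 0,"wz": 0.0275,"dx": -3,"dy": 0,"dz": 0,"grip": 1},
  {"wx": 0,"wy": 0,"wz": 0.0275,"dx": -3,"dy": -0.1,"dz": 0,"grip": 1},
  {"wx": 0,"wy": 0,"wz": 0.0275,"dx": -3,"dy": 0,"dz": 0,"grip": 1},
  {"wx": 0,"wy": 0,"wz": 0.0275,"dx": -3,"dy": -0.1,"dz": 0,"grip": 1},
  {"wx": 0,"wy": 0,"wz": 0,"dx": 0,"dy": 0,"dz": 0,"grip": 1},
])

```text
t: 13.55
position: [0.559, 0.1581, 0.1533]
tcp_rot: [0.0, 0.637, 0.771, -0.0]
ft_force: [-0.4, -0.9, 0.1]
width: 0.0116
```

```bash
python3 go.py 145 148 154 160
```

```text
t 13.55 s=142.5 lateral(left+) 0.1 mm z 0.1533 yawerr 0.004 tilt [ 0. -0.] | Ft 0.8 Fn -0.6 Fz 0.1 | tq [ 0.01 -0.04  0.03] w 0.0116
  s=145.0  wz 0.027 dx -2.7 dy -0.1
  s=148.0  wz 0.027 dx -3.0 dy -0.0
  s=154.0  wz 0.055 dx -6.0 dy -0.2
  s=160.0  wz 0.054 dx -6.0 dy -0.2
  dz 0.0
```

Request:
send_rows([
  {"wx": 0,"wy": 0,"wz": 0.027,"dx": -2.8,"dy": -0.1,"dz": 0,"grip": 1},
  {"wx": 0,"wy": 0,"wz": 0.027,"dx": -3,"dy": 0,"dz": 0,"grip": 1},
  {"wx": 0,"wy": 0,"wz": 0.0275,"dx": -3,"dy": 0,"dz": 0,"grip": 1},
  {"wx": 0,"wy": 0,"wz": 0.0275,"dx": -3,"dy": -0.1,"dz": 0,"grip": 1},
  {"wx": 0,"wy": 0,"wz": 0.027,"dx": -3,"dy": 0,"dz": 0,"grip": 1},
  {"wx": 0,"wy": 0,"wz": 0.027,"dx": -3,"dy": -0.1,"dz": 0,"grip": 1},
  {"wx": 0,"wy": 0,"wz": 0,"dx": 0,"dy": 0,"dz": 0,"grip": 1},
])

```text
t: 14.25
position: [0.5607, 0.1404, 0.1533]
tcp_rot: [-0.0, 0.698, 0.716, -0.0]
ft_force: [0.7, 0.5, -1.1]
width: 0.0116
```

```bash
python3 go.py 163 166 172 178 184; python3 -c "
from h import *
snap('scene','s8')
s=load('s8');cv2.imwrite('pics/s8z.png',cv2.resize(s['pixels'][120:280,180:400,::-1],None,fx=3.4,fy=3.4))"
```

```text
t 14.25 s=160.0 lateral(left+) -0.1 mm z 0.1533 yawerr 0.000 tilt [-0. -0.] | Ft -0.4 Fn 0.7 Fz -1.1 | tq [-0.    0.01 -0.01] w 0.0116
  s=163.0  wz 0.026 dx -2.8 dy 0.0
  s=166.0  wz 0.024 dx -3.0 dy -0.0
  s=172.0  wz 0.037 dx -6.0 dy -0.1
  s=178.0  wz 0.022 dx -6.0 dy -0.0
  s=184.0  wz 0.008 dx -6.0 dy -0.0
  dz -0.0
```

View pics/s8z.png

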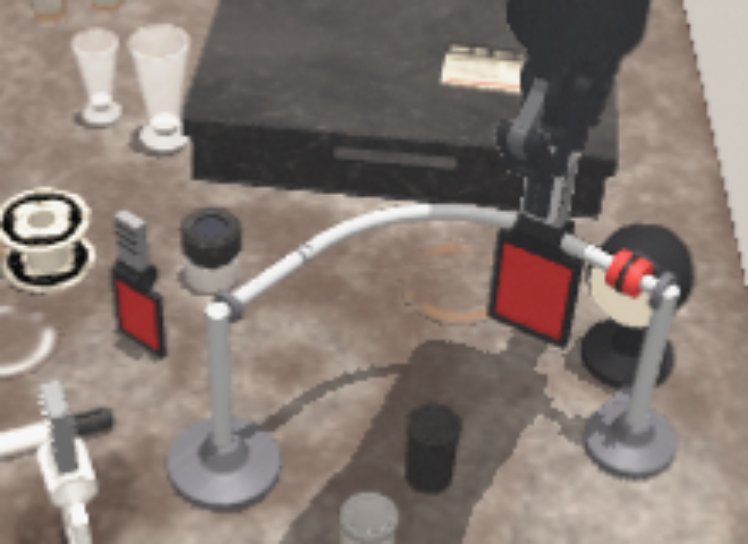

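Request:
send_rows([
  {"wx": 0,"wy": 0,"wz": 0.026,"dx": -2.8,"dy": 0,"dz": 0,"grip": 1},
  {"wx": 0,"wy": 0,"wz": 0.024,"dx": -3,"dy": 0,"dz": 0,"grip": 1},
  {"wx": 0,"wy": 0,"wz": 0.02,"dx": -3,"dy": 0,"dz": 0,"grip": 1},
  {"wx": 0,"wy": 0,"wz": 0.017,"dx": -3,"dy": -0.1,"dz": 0,"grip": 1},
  {"wx": 0,"wy": 0,"wz": 0.013,"dx": -3,"dy": 0,"dz": 0,"grip": 1},
  {"wx": 0,"wy": 0,"wz": 0.009,"dx": -3,"dy": 0,"dz": 0,"grip": 1},
  {"wx": 0,"wy": 0,"wz": 0,"dx": 0,"dy": 0,"dz": 0,"grip": 1},
])

```text
t: 15.0
position: [0.56, 0.1227, 0.1533]
tcp_rot: [-0.0, 0.736, 0.677, -0.0]
ft_force: [0.3, 0.2, -1.9]
width: 0.0118
```

```bash
python3 go.py 184 190 196; python3 -c "
from h import *
snap('wrist','w8')
"
```

```text
t 15.00 s=178.0 lateral(left+) -0.1 mm z 0.1533 yawerr -0.000 tilt [-0. -0.] | Ft -0.2 Fn 0.3 Fz -1.9 | tq [-0.03  0.02  0.03] w 0.0118
  s=184.0  wz 0.008 dx -6.0 dy 0.1
  s=190.0  wz 0.001 dx -6.0 dy -0.0
  s=196.0  wz 0.000 dx -6.0 dy -0.0
  dz -0.0
```

View pics/w8.png

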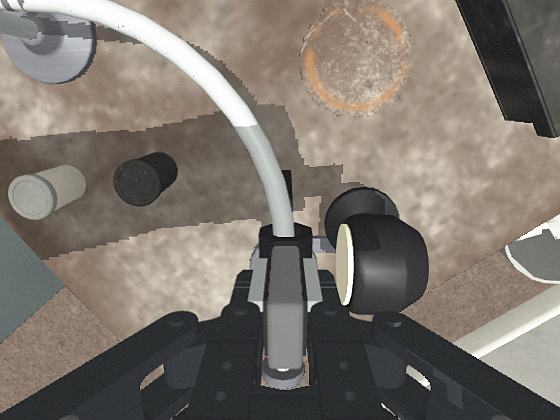

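Request:
send_rows([
  {"wx": 0,"wy": 0,"wz": 0.006,"dx": -3,"dy": 0.1,"dz": 0,"grip": 1},
  {"wx": 0,"wy": 0,"wz": 0.002,"dx": -3,"dy": 0,"dz": 0,"grip": 1},
  {"wx": 0,"wy": 0,"wz": 0,"dx": -2,"dy": 0,"dz": 0,"grip": 1},
  {"wx": 0,"wy": 0,"wz": 0,"dx": -2,"dy": 0,"dz": 0,"grip": 1},
  {"wx": 0,"wy": 0,"wz": 0,"dx": 0,"dy": 0,"dz": 0,"grip": 1},
])

```text
t: 15.55
position: [0.5593, 0.1128, 0.1533]
tcp_rot: [0.0, 0.738, 0.674, -0.0]
ft_force: [0.1, -0.8, -1.2]
width: 0.0117
```

```bash
python3 go.py 190 192
```

```text
t 15.55 s=188.0 lateral(left+) -0.0 mm z 0.1533 yawerr 0.001 tilt [-0. -0.] | Ft 0.8 Fn 0.2 Fz -1.2 | tq [-0.01  0.02  0.02] w 0.0117
  s=190.0  wz 0.001 dx -2.2 dy 0.0
  s=192.0  wz -0.000 dx -2.0 dy -0.0
  dz 0.0
```

Request:
send_rows([
  {"wx": 0,"wy": 0,"wz": 0,"dx": -1,"dy": 0,"dz": 0,"grip": 1},
  {"wx": 0,"wy": 0,"wz": 0,"dx": -1,"dy": 0,"dz": 0,"grip": 1},
  {"wx": 0,"wy": 0,"wz": 0,"dx": 0,"dy": 0,"dz": 0,"grip": 1},
])

```text
t: 15.85
position: [0.5591, 0.111, 0.1533]
tcp_rot: [0.0, 0.738, 0.675, -0.0]
ft_force: [0.6, -0.7, -0.7]
width: 0.012
```

```bash
python3 go.py 190 192
```

```text
t 15.85 s=189.5 lateral(left+) -0.0 mm z 0.1533 yawerr 0.001 tilt [-0. -0.] | Ft 0.6 Fn 0.7 Fz -0.7 | tq [-0.03 -0.01 -0.02] w 0.0120
  s=190.0  wz 0.001 dx -0.3 dy 0.0
  s=192.0  wz -0.000 dx -2.0 dy -0.0
  dz -0.0
```

Request:
send_rows([
  {"wx": 0,"wy": 0,"wz": 0,"dx": -1,"dy": 0,"dz": 0,"grip": 1},
  {"wx": 0,"wy": 0,"wz": 0,"dx": -1,"dy": 0,"dz": 0,"grip": 1},
  {"wx": 0,"wy": 0,"wz": 0,"dx": 0,"dy": 0,"dz": 0,"grip": 1},
])

```text
t: 16.15
position: [0.559, 0.109, 0.1533]
tcp_rot: [0.0, 0.738, 0.675, -0.0]
ft_force: [0.8, -0.0, -1.1]
width: 0.0114
```

Request:
send_rows([
  {"wx": 0,"wy": 0,"wz": 0,"dx": -1,"dy": 0,"dz": 0,"grip": 1},
  {"wx": 0,"wy": 0,"wz": 0,"dx": -1,"dy": 0,"dz": 0,"grip": 1},
  {"wx": 0,"wy": 0,"wz": 0,"dx": 0,"dy": 0,"dz": 0,"grip": 1},
])

```text
t: 16.45
position: [0.5588, 0.107, 0.1533]
tcp_rot: [0.0, 0.738, 0.675, -0.0]
ft_force: [0.5, 0.3, -1.4]
width: 0.0118
```

```bash
python3 go.py 195
```

```text
t 16.45 s=193.5 lateral(left+) -0.0 mm z 0.1533 yawerr 0.001 tilt [-0. -0.] | Ft -0.3 Fn 0.4 Fz -1.4 | tq [0.03 0.03 0.02] w 0.0118
  s=195.0  wz 0.001 dx -1.3 dy 0.0
  dz -0.0
```

Request:
send_rows([
  {"wx": 0,"wy": 0,"wz": 0,"dx": -1,"dy": 0,"dz": 0,"grip": 1},
  {"wx": 0,"wy": 0,"wz": 0,"dx": -1,"dy": 0,"dz": 0,"grip": 1},
  {"wx": 0,"wy": 0,"wz": 0,"dx": 0,"dy": 0,"dz": 0,"grip": 1},
])

```text
t: 16.75
position: [0.5587, 0.1058, 0.1534]
tcp_rot: [-0.001, 0.738, 0.675, 0.001]
ft_force: [1.5, 2.1, -0.9]
width: 0.0117
```

```bash
python3 go.py 197
```

```text
t 16.75 s=195.0 lateral(left+) 0.0 mm z 0.1534 yawerr 0.001 tilt [0.    0.002] | Ft -2.2 Fn 1.3 Fz -0.9 | tq [ 0.61 -0.02 -0.02] w 0.0117
  s=197.0  wz 0.001 dx -2.1 dy -0.0
  dz 0.1
```

Request:
send_rows([
  {"wx": 0,"wy": 0,"wz": 0,"dx": -1,"dy": 0,"dz": 0,"grip": 1},
  {"wx": 0,"wy": 0,"wz": 0,"dx": 0,"dy": 0,"dz": 0,"grip": 1},
])

```text
t: 16.95
position: [0.5587, 0.1051, 0.1534]
tcp_rot: [-0.001, 0.738, 0.675, 0.001]
ft_force: [1.1, 4.8, -1.6]
width: 0.0113
```

Request:
send_rows([
  {"wx": 0,"wy": 0,"wz": 0,"dx": -1,"dy": 0,"dz": 0,"grip": 1},
  {"wx": 0,"wy": 0,"wz": 0,"dx": 0,"dy": 0,"dz": 0,"grip": 1},
])

```text
t: 17.15
position: [0.5585, 0.1037, 0.1534]
tcp_rot: [-0.0, 0.738, 0.675, 0.001]
ft_force: [0.6, 4.9, -0.8]
width: 0.0122
```

```bash
python3 go.py 197
```

```text
t 17.15 s=197.0 lateral(left+) 0.0 mm z 0.1534 yawerr 0.001 tilt [0.    0.001] | Ft -4.9 Fn 0.2 Fz -0.8 | tq [ 1.16 -0.03 -0.07] w 0.0122
  s=197.0  wz 0.001 dx -0.0 dy -0.0
  dz 0.1
```

Request:
send_rows([
  {"wx": 0,"wy": 0,"wz": 0,"dx": -1,"dy": 0,"dz": 0,"grip": 1},
  {"wx": 0,"wy": 0,"wz": 0,"dx": 0,"dy": 0,"dz": 0,"grip": 1},
])

```text
t: 17.35
position: [0.5584, 0.1025, 0.1534]
tcp_rot: [-0.0, 0.738, 0.675, 0.0]
ft_force: [1.1, 5.0, 0.1]
width: 0.0112
```

```bash
python3 go.py 198
```

```text
t 17.35 s=198.0 lateral(left+) 0.0 mm z 0.1534 yawerr 0.001 tilt [0.    0.001] | Ft -5.1 Fn 0.6 Fz 0.1 | tq [ 1.14 -0.02 -0.01] w 0.0112
  s=198.0  wz 0.001 dx 0.2 dy -0.0
  dz 0.1
```

Sleeve is moving at 5 N. Continue to near home (s≈204–206), small steps.

Request:
send_rows([
  {"wx": 0,"wy": 0,"wz": 0,"dx": -1,"dy": 0,"dz": 0,"grip": 1},
  {"wx": 0,"wy": 0,"wz": 0,"dx": -1,"dy": 0,"dz": 0,"grip": 1},
  {"wx": 0,"wy": 0,"wz": 0,"dx": 0,"dy": 0,"dz": 0,"grip": 1},
])

```text
t: 17.65
position: [0.5582, 0.1003, 0.1534]
tcp_rot: [-0.0, 0.738, 0.675, 0.0]
ft_force: [0.3, 5.1, -0.9]
width: 0.0116
```

Request:
send_rows([
  {"wx": 0,"wy": 0,"wz": 0,"dx": -1,"dy": 0,"dz": 0,"grip": 1},
  {"wx": 0,"wy": 0,"wz": 0,"dx": -1,"dy": 0,"dz": 0,"grip": 1},
  {"wx": 0,"wy": 0,"wz": 0,"dx": 0,"dy": 0,"dz": 0,"grip": 1},
])

```text
t: 17.95
position: [0.558, 0.0983, 0.1534]
tcp_rot: [-0.0, 0.738, 0.675, 0.0]
ft_force: [-0.6, 5.0, -0.3]
width: 0.0114
```

```bash
python3 go.py 204
```

```text
t 17.95 s=202.5 lateral(left+) -0.0 mm z 0.1534 yawerr 0.001 tilt [-0.  0.] | Ft -4.9 Fn -1.1 Fz -0.3 | tq [ 1.13 -0.   -0.04] w 0.0114
  s=204.0  wz 0.001 dx -1.5 dy 0.0
  dz 0.1
```

Request:
send_rows([
  {"wx": 0,"wy": 0,"wz": 0,"dx": -0.8,"dy": 0,"dz": 0,"grip": 1},
  {"wx": 0,"wy": 0,"wz": 0,"dx": 0,"dy": 0,"dz": 0,"grip": 1},
])

```text
t: 18.15
position: [0.5579, 0.0974, 0.1534]
tcp_rot: [-0.0, 0.738, 0.675, 0.0]
ft_force: [0.6, 4.2, 0.2]
width: 0.0117
```

```bash
python3 go.py 204
```

```text
t 18.15 s=203.5 lateral(left+) -0.0 mm z 0.1534 yawerr 0.001 tilt [-0.  0.] | Ft -4.3 Fn 0.2 Fz 0.2 | tq [ 1.13 -0.02 -0.09] w 0.0117
  s=204.0  wz 0.001 dx -0.7 dy 0.0
  dz 0.1
```

Request:
send_rows([
  {"wx": 0,"wy": 0,"wz": 0,"dx": -0.7,"dy": 0,"dz": 0,"grip": 1},
  {"wx": 0,"wy": 0,"wz": 0,"dx": 0,"dy": 0,"dz": 0,"grip": 1},
])

```text
t: 18.35
position: [0.5579, 0.0967, 0.1534]
tcp_rot: [-0.0, 0.738, 0.675, 0.0]
ft_force: [-0.7, 4.8, -0.3]
width: 0.0119
```

```bash
python3 go.py 204
```

```text
t 18.35 s=204.0 lateral(left+) -0.0 mm z 0.1534 yawerr 0.001 tilt [0. 0.] | Ft -4.7 Fn -1.1 Fz -0.3 | tq [ 1.12  0.02 -0.06] w 0.0119
  s=204.0  wz 0.001 dx 0.0 dy 0.0
  dz 0.1
```

Request:
send_rows([
  {"wx": 0,"wy": 0,"wz": 0,"dx": -0.7,"dy": 0,"dz": 0,"grip": 1},
  {"wx": 0,"wy": 0,"wz": 0,"dx": 0,"dy": 0,"dz": 0,"grip": 1},
])

```text
t: 18.55
position: [0.5578, 0.0961, 0.1534]
tcp_rot: [-0.0, 0.738, 0.675, 0.0]
ft_force: [-0.0, 4.2, 0.2]
width: 0.0115
```

```bash
python3 go.py 204; python3 -c "
from h import *
for n in ('scene','top'):
  snap(n,n+'9')
s=load('scene9');a=cv2.resize(s['pixels'][160:240,320:410,::-1],None,fx=4.5,fy=4.5,interpolation=cv2.INTER_CUBIC)
s=load('top9');b=cv2.resize(s['pixels'][110:190,290:380,::-1],None,fx=4.3,fy=4.5,interpolation=cv2.INTER_CUBIC)
cv2.imwrite('pics/9z.png',np.hstack([a,b]))"
```

```text
t 18.55 s=204.5 lateral(left+) -0.0 mm z 0.1534 yawerr 0.001 tilt [-0.  0.] | Ft -4.2 Fn -0.4 Fz 0.2 | tq [ 1.2  -0.02  0.  ] w 0.0115
  s=204.0  wz 0.001 dx 0.7 dy 0.0
  dz 0.1
```

View pics/9z.png

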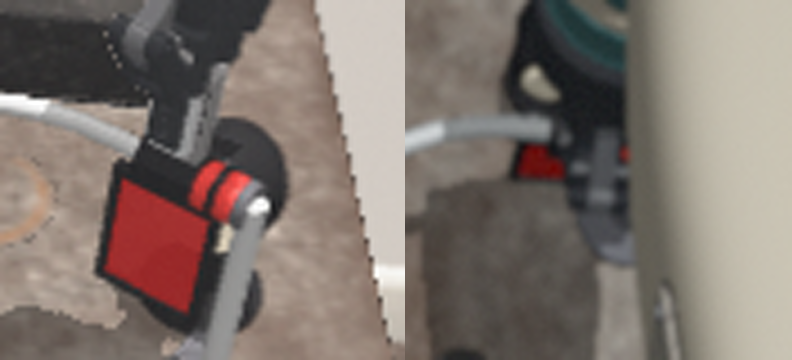

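Request:
send_rows([
  {"wx": 0,"wy": 0,"wz": 0,"dx": -0.6,"dy": 0,"dz": 0,"grip": 1},
  {"wx": 0,"wy": 0,"wz": 0,"dx": 0,"dy": 0,"dz": 0,"grip": 1},
])

```text
t: 18.85
position: [0.5578, 0.096, 0.1534]
tcp_rot: [-0.001, 0.738, 0.675, 0.001]
ft_force: [-0.2, 5.9, -0.9]
width: 0.0115
```

```bash
python3 go.py 204
```

```text
t 18.85 s=205.0 lateral(left+) -0.0 mm z 0.1534 yawerr 0.001 tilt [0.    0.002] | Ft -5.9 Fn -0.7 Fz -0.9 | tq [ 1.44 -0.03 -0.1 ] w 0.0115
  s=204.0  wz 0.001 dx 0.8 dy 0.0
  dz 0.1
```

Request:
send_rows([
  {"wx": 0,"wy": 0,"wz": 0,"dx": -0.5,"dy": 0,"dz": 0,"grip": 1},
  {"wx": 0,"wy": 0,"wz": 0,"dx": 0,"dy": 0,"dz": 0,"grip": 1},
])

```text
t: 19.05
position: [0.5578, 0.0959, 0.1535]
tcp_rot: [-0.001, 0.738, 0.675, 0.001]
ft_force: [-0.9, 8.0, -0.6]
width: 0.0119
```

```bash
python3 go.py 204
```

```text
t 19.05 s=205.0 lateral(left+) -0.0 mm z 0.1535 yawerr 0.001 tilt [0.    0.003] | Ft -7.9 Fn -1.7 Fz -0.6 | tq [ 1.65 -0.02 -0.03] w 0.0119
  s=204.0  wz 0.001 dx 0.8 dy 0.0
  dz 0.2
```

Request:
send_rows([
  {"wx": 0,"wy": 0,"wz": 0,"dx": -0.5,"dy": 0,"dz": 0,"grip": 1},
  {"wx": 0,"wy": 0,"wz": 0,"dx": 0,"dy": 0,"dz": 0,"grip": 1},
])

```text
t: 19.25
position: [0.5579, 0.0957, 0.1535]
tcp_rot: [-0.001, 0.738, 0.675, 0.001]
ft_force: [0.5, 8.1, -0.1]
width: 0.0119
```

```bash
python3 go.py 204
```

```text
t 19.25 s=205.0 lateral(left+) 0.1 mm z 0.1535 yawerr 0.002 tilt [0.001 0.003] | Ft -8.1 Fn -0.2 Fz -0.1 | tq [ 1.88 -0.1  -0.09] w 0.0119
  s=204.0  wz 0.002 dx 1.0 dy -0.1
  dz 0.2
```

Request:
send_rows([
  {"wx": 0,"wy": 0,"wz": 0,"dx": 0.8,"dy": 0,"dz": 0,"grip": 1},
  {"wx": 0,"wy": 0,"wz": 0,"dx": 0.7,"dy": 0,"dz": 0,"grip": 1},
  {"wx": 0,"wy": 0,"wz": 0,"dx": 0,"dy": 0,"dz": 0,"grip": 1},
])

```text
t: 19.55
position: [0.5579, 0.0959, 0.1534]
tcp_rot: [0.0, 0.738, 0.675, 0.0]
ft_force: [0.1, 4.1, 0.3]
width: 0.0118
```

```bash
python3 go.py 204
```

```text
t 19.55 s=205.0 lateral(left+) 0.1 mm z 0.1534 yawerr 0.001 tilt [ 0. -0.] | Ft -4.1 Fn -0.2 Fz 0.3 | tq [ 1.16  0.02 -0.04] w 0.0118
  s=204.0  wz 0.001 dx 0.8 dy -0.1
  dz 0.1
```

Request:
send_rows([
  {"wx": 0,"wy": 0,"wz": 0,"dx": 0,"dy": 0,"dz": 1,"grip": 1},
  {"wx": 0,"wy": 0,"wz": 0,"dx": 0,"dy": 0,"dz": 1,"grip": 1},
  {"wx": 0,"wy": 0,"wz": 0,"dx": 0,"dy": 0,"dz": 0,"grip": 1},
])

```text
t: 19.85
position: [0.5581, 0.0959, 0.1515]
tcp_rot: [0.0, 0.738, 0.675, 0.0]
ft_force: [0.7, 5.3, 1.6]
width: 0.0115
```

```bash
python3 go.py 204
```

```text
t 19.85 s=205.0 lateral(left+) 0.3 mm z 0.1515 yawerr 0.001 tilt [0.001 0.   ] | Ft -5.3 Fn 0.3 Fz 1.6 | tq [ 1.08 -0.05 -0.  ] w 0.0115
  s=204.0  wz 0.001 dx 0.8 dy -0.3
  dz -1.8
```

Request:
send_rows([
  {"wx": 0,"wy": 0,"wz": 0,"dx": 0.7,"dy": 0,"dz": 0,"grip": 1},
  {"wx": 0,"wy": 0,"wz": 0,"dx": 0,"dy": 0,"dz": 0,"grip": 1},
])

```text
t: 20.05
position: [0.5581, 0.096, 0.1515]
tcp_rot: [0.001, 0.738, 0.674, -0.0]
ft_force: [1.1, 3.1, 1.8]
width: 0.0117
```

```bash
python3 go.py 204
```

```text
t 20.05 s=204.5 lateral(left+) 0.3 mm z 0.1515 yawerr 0.001 tilt [ 0.001 -0.002] | Ft -3.2 Fn 0.8 Fz 1.8 | tq [ 0.56 -0.11 -0.03] w 0.0117
  s=204.0  wz 0.001 dx 0.7 dy -0.3
  dz -1.8
```

Now release, opening gradually.

Request:
send_rows([
  {"wx": 0,"wy": 0,"wz": 0,"dx": 0.5,"dy": 0,"dz": 0,"grip": 1},
  {"wx": 0,"wy": 0,"wz": 0,"dx": 0,"dy": 0,"dz": 0,"grip": 0.6},
  {"wx": 0,"wy": 0,"wz": 0,"dx": 0,"dy": 0,"dz": 0,"grip": 0.3},
  {"wx": 0,"wy": 0,"wz": 0,"dx": 0,"dy": 0,"dz": 0,"grip": 0},
  {"wx": 0,"wy": 0,"wz": 0,"dx": 0,"dy": 0,"dz": 0,"grip": -0.2},
  {"wx": 0,"wy": 0,"wz": 0,"dx": 0,"dy": 0,"dz": 0,"grip": -0.2},
  {"wx": 0,"wy": 0,"wz": 0,"dx": 0,"dy": 0,"dz": 0,"grip": -0.2},
])

```text
t: 20.75
position: [0.5578, 0.097, 0.1513]
tcp_rot: [0.0, 0.738, 0.675, -0.0]
ft_force: [-0.1, -0.5, 0.1]
width: 0.0518
```

```bash
python3 go.py 204; python3 -c "
from h import *
snap('wrist','w10')
"
```

```text
t 20.75 s=204.0 lateral(left+) -0.0 mm z 0.1513 yawerr 0.001 tilt [-0. -0.] | Ft 0.5 Fn -0.1 Fz 0.1 | tq [-0.   -0.03 -0.  ] w 0.0518
  s=204.0  wz 0.001 dx -0.2 dy 0.0
  dz -2.0
```

View pics/w10.png

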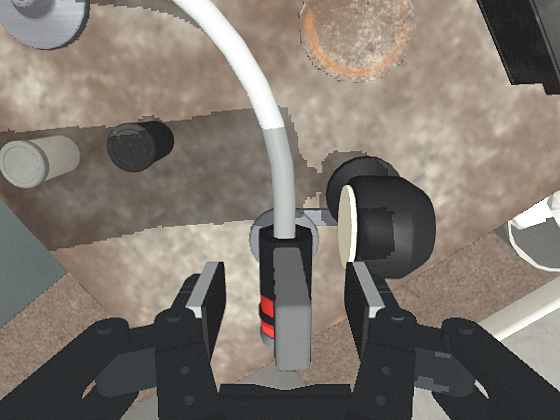

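Released: the tab is clear between the pads (x 275–312, pads at 215 and 350), forces are zero. Retract straight up, then check.

Request:
send_rows([
  {"wx": 0,"wy": 0,"wz": 0,"dx": 0,"dy": 0,"dz": -15,"grip": -0.2},
  {"wx": 0,"wy": 0,"wz": 0,"dx": 0,"dy": 0,"dz": -30,"grip": -0.2},
  {"wx": 0,"wy": 0,"wz": 0,"dx": 0,"dy": 0,"dz": -40,"grip": -0.2},
  {"wx": 0,"wy": 0,"wz": 0,"dx": 0,"dy": 0,"dz": -40,"grip": -0.2},
  {"wx": 0,"wy": 0,"wz": 0,"dx": 0,"dy": 0,"dz": -40,"grip": -0.2},
  {"wx": 0,"wy": 0,"wz": 0,"dx": -30,"dy": 0,"dz": 0,"grip": -0.2},
  {"wx": 0,"wy": 0,"wz": 0,"dx": -30,"dy": 0,"dz": 0,"grip": -0.2},
  {"wx": 0,"wy": 0,"wz": 0,"dx": 0,"dy": 0,"dz": 0,"grip": -0.2},
])

```text
t: 21.6
position: [0.5525, 0.0349, 0.3169]
tcp_rot: [0.001, 0.739, 0.673, -0.0]
ft_force: [1.1, 0.1, 0.7]
width: 0.051
```

```bash
cat > chk.py <<'E'
from fit import *
s=snap('wrist','w11'); t=snap('scene','s11')
cv2.imwrite('pics/s11z.png',cv2.resize(t['pixels'][120:300,180:400,::-1],None,fx=3.3,fy=3.3))
cv2.imwrite('pics/w11_.png',s['pixels'][:,:,::-1])
print(r.state()['position'],r.state()['ft_force'])
E
python3 chk.py
```

```text
[0.55239659 0.03698764 0.3162565 ] [-0.09808181  0.25423499  0.10654482]
```

View pics/s11z.png

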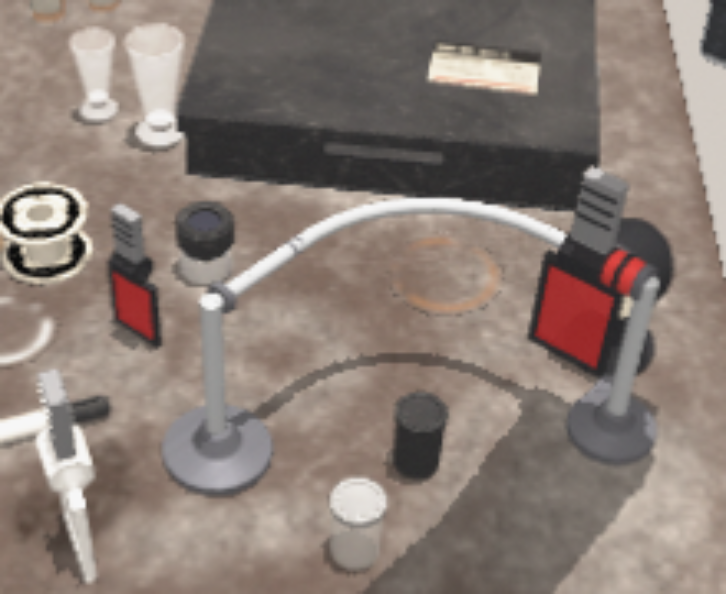

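View pics/w11.png

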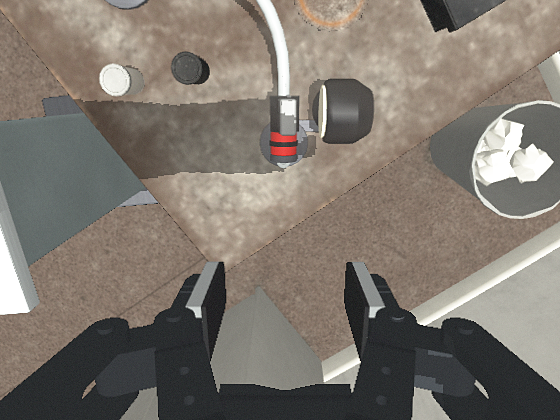

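Run:
```python
from fit import *
s=load('w11'); cv2.imwrite('pics/w11z.png',cv2.resize(s['pixels'][70:190,230:340,::-1],None,fx=5,fy=5,interpolation=cv2.INTER_CUBIC))
p=np.load('p_w1.npy'); c=rail(p)
for nm in ('w1','w11'):
    s=load(nm); H,W=s['depth'].shape; vv,uu=np.mgrid[0:H,0:W]; u=uu.ravel();v=vv.ravel()
    P=bydepth(s,u,v); px=s['pixels'].reshape(-1,3).astype(int)
    rd=(px[:,0]>150)&(px[:,1]<70)&(P[:,2]>.13)&(P[:,2]<.16)&(P[:,0]>.5)&(P[:,1]<.12)&(P[:,1]>.03)
    q=onz(s,u[rd],v[rd],.1465)[:,:2]; b=p[3]-np.pi/2
    dd=(q-c[242])@[np.cos(b),np.sin(b)]; print(nm,rd.sum(),np.percentile(dd,[1,50,99]).round(4))
for nm in ('w1','w11'):
    s=load(nm);print(nm,[bydepth(s,u,v)[0].round(3) for u,v in ([(247,62),(264,126)] if nm=='w1' else [(115,78),(188,66)])])
```

```text
w1 110 [0.036  0.0433 0.0548]
w11 209 [0.0468 0.0612 0.0664]
w1 [array([0.377, 0.143, 0.05 ]), array([0.453, 0.149, 0.05 ])]
w11 [array([0.38 , 0.146, 0.05 ]), array([0.46 , 0.149, 0.05 ])]
```

View pics/w11z.png

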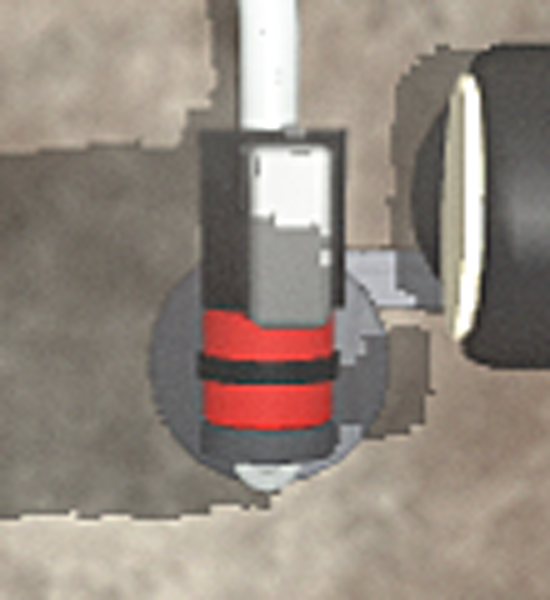

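```bash
python3 -c "
from bench import r
print(r.state()['t'], r.state()['dq'].round(3)); print(r.close_job())"
```

```text
21.7 [ 0.021  0.006 -0.002 -0.002  0.003 -0.   ]
the job is handed in; nothing more can be done
None
```

The slider is round the bend and hanging on the last straight, with the red sleeve pushed fully home. The job was handed in at 21.7 s on the robot's clock, and no verdict was reported.

- **Moving it:** I gripped the tab at 25 N and lifted it about 2 mm so the bushing sat centred on the rod. I then followed the fitted rail in steps of about 3 mm, turning with the bend. At the stops on the bend the sideways force stayed at noise level, about 1 N.
- **Pushing the sleeve:** It moved at about 5 N until the slider stopped advancing, when the force rose to about 8 N. I then backed off, let the tab settle onto the rod, let go and retracted.
- **Sleeve check:** In the last close view the sleeve is flush against the collar at the far post, and the bushing rests against the sleeve. It had moved about 11 mm by image measurement, which fits a start of 0 to 3 mm.
- **Film cans:** Both are still standing. Their measured positions moved 4 mm (light can) and 7 mm (black can) between the first and last views. Those points were picked by hand in views from different angles, and the gripper never went near the cans, so I take this as measuring error.
- **Disagreement:** The top and wrist camera fits of the rail differed by about 2 mm. Feeling sideways with the gripped slider agreed with the top camera, so I used that fit.

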